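# Shut and lock the filter cover of a goldsmith's dust extractor

### The job

The gold-dust filter has been cleaned: shut the hinged cover on the sloping front of the bench dust extractor and lock it with its red quarter-turn stud. The slot behind the cover cannot be seen, so feel for it with the stud, push the stud right through, turn it a quarter turn clockwise to the stop and let go, so that it stays locked. Leave the other things on the bench where they are.

Things in the scene. Friction and masses are not known exactly. Their poses are not given: they have to be found in the camera images.
- extractor: grey bench dust extractor, 340 x 300 mm, 180 mm high; origin under its centre, front faces its -x. Its front panel slopes 28 degrees from level, rising away from the front. A stud on the panel's hinged cover locks by a receiver plate hidden under the cover: its slot lies at a stud angle between -0.4 and 0.4 rad, different each time, and passes the stud's lugs when within some 5 to 7 degrees.
- cover (a joint): angle of the aluminium filter cover (160 mm along the slope, 200 mm wide, 3 mm thick). 0 = shut, flat on the sloping panel; grows to 1.1 rad as its lower edge lifts. The hinge line is its upper edge. The hinge is stiff: the cover stays where it is left and is pushed shut with 1 to 4 N near its lower edge.
- hinge (a point): middle of the cover's hinge line, on its outer face. Frame of the cover: x along the cover from the free lower edge to the hinge, y along the hinge line, z out of the cover's outer face. Swinging shut turns the cover about its -y.
- cover_corner (a point): a clear spot on the cover's outer face to push it shut: 145 mm from the hinge line (15 mm from the free edge) and 65 mm from the middle, same frame as hinge. The stud is on the middle line, 115 mm from the hinge line.
- wing (a point): centre of the stud's red wing, on the stud's axis: 38 mm long, 10 thick, 24 high, on a 15 mm round stem. With the stud out it is 38 mm above the cover's outer face (wing's underside 26 mm). Frame: x along the wing, y across it (the 10 mm), z out of the cover along the stud's axis. The hidden cross lugs at its foot point along the wing.
- stud_press (a joint): how far the captive stud is pushed in, m: 0 = out, 0.0145 = fully in; a spring pushes it out with 2 to 7 N. Cover shut, the lugs meet the receiver at 0.003 and stop unless in line with its slot; beyond 0.0125 they are behind it and can turn. Let go after a full quarter turn it springs back into a notch and stays at 0.010: locked. Turned too little it stays at 0.0125; unturned it springs out to 0.
- stud_turn (a joint): angle of the stud, rad, growing clockwise as seen on the cover's outer face; 0 = wing along the cover's x (up and down the slope). It starts at -0.6 to -0.45 and turns with a light drag (0.07 N m) from -0.9 to 2.4, keeping its angle when let go; the wing looks the same after half a turn. Once its lugs are behind the receiver it turns clockwise only, a quarter turn, to a stop.
- dapping_block_mid (a point): centre of a 44 mm brass dapping block on the bench, to be left alone
- tin_dish: shallow aluminium dish, 90 mm across, 18 mm high, origin under its centre, to be left alone
- ring_dish: small steel dish, 72 mm across, 16 mm high, origin under its centre, to be left alone
- flux_jar: clear jar with a red cap, 54 mm across, 55 mm high, standing on the flat top of the extractor behind the hinge; origin under its centre, to be left alone
- bench_brush: bench brush, 190 mm long, lying on the bench; to be left alone
- pliers: blue-handled pliers, about 160 mm long, lying on the bench; to be left alone
- marker: green marker pen, about 125 mm long, lying on the bench; to be left alone

How it is judged:
By the outcome, as a careful person would: the job done as asked, in the order asked, and still so for the second after the job is handed in, with the robot touching nothing.
It also fails if it takes over 64 s, if anything falls off the work surface, if the arm or the gripper's body presses on something with over 40 N, if the wrist force passes 120 N, or if a joint passes its speed limit or range.

### The arm

A 6-joint arm with a two-finger parallel gripper is mounted at the origin on the work surface. World frame = base frame: x ahead of the robot, y to its left, z up, the work surface at z = 0. Lengths are in m, angles in degrees, forces in N, time in s.
With the tool pointing down it reaches from about 0.3 to 0.75 m from the base axis. Payload 8.5 kg.
Tool frame: the origin (TCP) lies midway between the tips of the shut fingers; the grasp point (between the pads) lies 19 mm behind it; y points along the fingers, x is the direction in which the jaws open and shut, and the axes are right-handed (so a half turn about y gives the same grasp; the last joint's range is limited). The gripper opens to 85 mm and grips with 20 to 120 N. Pads are 22 mm wide; open, the fingers measure 114 mm over their backs; the gripper's body (76 mm by 85 mm) begins 54 mm behind the grasp point. The pads swing forward as they close: fully open they stand 13 mm farther back than shut.
Start: joints at [-83.44, 21.807, 74.336, -0, 83.858, -12.336], TCP at [0.178, -0.52, 0.231] pointing down, gripper open.
Joint ranges: [-178.18, 178.18], [-50.72, 133.34], [12.68, 142.11], [-81.47, 261.47], [9.98, 163.14], [-165.26, 165.26]. Speed limits (degrees/s): [136.94, 136.94, 180, 180, 180, 180].

### API

Orientations are given as a 3x3 rotation matrix whose columns are the frame's x, y, z axes.
In Python, from rig import env gives the robot as it stands.
- The arm moves only by the tool carry_out, never from a script. Its argument "plan" is a list of rows, each a list of 3 entries, a list of its own where there are three numbers: the shift along the tool's x, y, z in m, then the turn, a rotation vector about the tool's x, y, z in degrees, then the finger opening in m, from 0 to 0.0854. In form: [[[dx, dy, dz], [ax, ay, az], jaw], ...]. A call has 1 to 8 rows; each row shifts and turns the commanded pose from where the row before left it, along the tool's axes as they then stand; what a row does not reach is not made up. A row lasts 1/8 s, in which the tool goes at most 62.5 mm and 10.7 degrees, less where a joint would pass 70% of its speed; a pose out of reach is approached as far as the arm can. A call is refused whole if a number of a shift passes 0.0625 or a number of a turn 10.7, either way. A call with a gripper value outside its range is refused whole. The fingers move at their own pace and stop on an object; "force" is the grip in N (left out, the last holds). Time passes only in rows, so rows that do not move let the fingers close. It gives the time, the measured TCP pose, the force and the opening at its end, in the units of the state.
- env.observe(): the state, without advancing time (a new reading comes with each control period).
- env.get_image(name): name is "side" or "top"; returns a dict with "image" (420x560x3 uint8, red, green, blue), "vfov" (degrees; the focal length in pixels is half the picture's height over the tangent of half this angle, whatever the lens; pixels are square), "cx", "cy" (the principal point, pixels), "k1" (the pictures are not rectified: a ray, as slopes to the right and down, at radius r is drawn at 1 + k1 r^2 times it, then the intrinsics apply), "rvec" (rotation vector, rad) and "tvec" (3), from world to camera coordinates, as OpenCV has them. Camera axes: x right, y down, z forward; pixel columns grow to the right and rows downward; lengths in m; the calibration is good to about 2 mm. A picture is of the moment at which its call begins. There is no depth.
- env.close_job(): hands the job in, once; it reports no verdict.
Trained networks look in a picture, given as the dict that the camera call returned (one of the last four; its "shot" number tells which), for a name from the list of things; names that differ only in an ending like _2 or _b are one class to them, and where a whole thing is asked for, a point or a joint stands for the part that bears it (a point fixed in the world has none). Each returns a list of dicts, best first, with "conf" (0 to 1); they miss things now and then, are a little off and sometimes report something else, mostly with a low value. They report only what shows in the picture. A call takes as long as a camera call.
- env.outline_of(target, picture): "mask" (420x560 bool, what is visible of it) and "pixel" ([row, column] in pixels, amid what is visible of it).
The state is a dict: "time_s": time; "q": joint angles; "qvel": joint speeds; "joint_efforts": joint torques, N m; "position": TCP position; "tool_rot": TCP orientation; "ft_force": force on the tool from outside, world axes, zero at the start; "wrist_torque": the same for the moment, N m; "grip_width": finger opening in m.
Only numpy, scipy, OpenCV 4.12 (cv2) and the standard library are available. Lean on these libraries where they do the work, as an engineer would, in place of code of your own. Each camera call takes 0.05 s, during which the arm holds its last target.

## Working session

There is one attempt and no reset: what is moved stays moved. The work goes in short steps, Python scripts to look and compute and a tool call to move; the robot and the scene stay as the last step left them, time stands still between calls to the robot, and variables do not carry over. Pictures are saved under pics/ and viewed, and the job is handed in when it is done.

Besides the shell and the picture viewer there is one more tool, called by a JSON object that holds its "name" and its "arguments", one argument or row to a line. carry_out: Moves the arm, as the interface text tells. Its arguments: {"type":"object","properties":{"plan":{"type":"array","items":{"type":"array"}},"force":{"type":"number"}},"required":["plan"]}

```bash
ls; mkdir -p pics; python3 - <<'E'
from rig import env
import cv2,numpy as np,pickle
o=env.observe()
for k,v in o.items(): print(k,np.round(v,4).tolist())
for n in("side","top"):
    p=env.get_image(n); cv2.imwrite(f"pics/{n}0.png",p["image"][:,:,::-1])
    pickle.dump(p,open(f"{n}0.pkl","wb"))
    print({k:v for k,v in p.items() if k!="image"})
    for t in ["extractor","cover","wing","flux_jar"]:
        for r in env.outline_of(t,p)[:2]:
            print(n,t,r["conf"],np.round(r["pixel"],1),r["mask"].sum())
            pickle.dump(r["mask"],open(f"m_{n}_{t}.pkl","wb")) if r is not None else 0
E
```

```text
pics
time_s 0.0
q [-83.4403, 21.8434, 74.3845, 0.0003, 83.859, -12.3367]
qvel [-0.0107, 0.0325, 0.028, -0.0121, -0.0307, -0.0354]
joint_efforts [-0.0009, -44.8462, -23.1287, -0.0002, 0.0047, 0.0]
position [0.1781, -0.5201, 0.2307]
tool_rot [[0.3239, -0.0002, 0.9461], [-0.9461, 0.0015, 0.3239], [-0.0015, -1.0, 0.0003]]
ft_force [0.8694, -0.4688, 0.0853]
wrist_torque [0.0157, -0.0567, -0.0086]
grip_width 0.0851
{'vfov': 56.72394936970868, 'cx': 280.2254872660406, 'cy': 203.9960422233556, 'k1': -0.029399248938804533, 'rvec': array([ 1.10952308, -2.53255738,  0.8523687 ]), 'tvec': array([0.38372073, 0.41500085, 0.7712194 ]), 'shot': 1}
side extractor 0.71 [208.2 227.1] 19329
side cover 0.77 [178.8 264.4] 4364
side cover 0.19 [199.2 421.8] 77
side wing 0.63 [162.  279.3] 170
side flux_jar 0.6 [184.2 181.3] 685
side flux_jar 0.45 [226.5 361.6] 735
{'vfov': 47.289512202321745, 'cx': 275.9661580414302, 'cy': 204.5203040042743, 'k1': -0.12492623416553648, 'rvec': array([ 2.1300002 , -2.12885497,  0.19529657]), 'tvec': array([-0.00394498,  0.60501644,  1.19680661]), 'shot': 2}
top extractor 0.88 [167.5 249.8] 17507
top cover 0.76 [188.4 278.8] 5541
top cover 0.49 [291.8 402.6] 223
top wing 0.28 [293.3 403.6] 239
top wing 0.25 [188.  280.9] 5451
top flux_jar 0.57 [145.6 208.1] 537
```

View pics/side0.png

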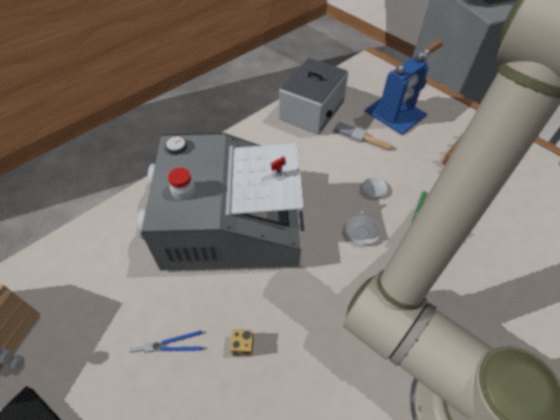

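View pics/top0.png

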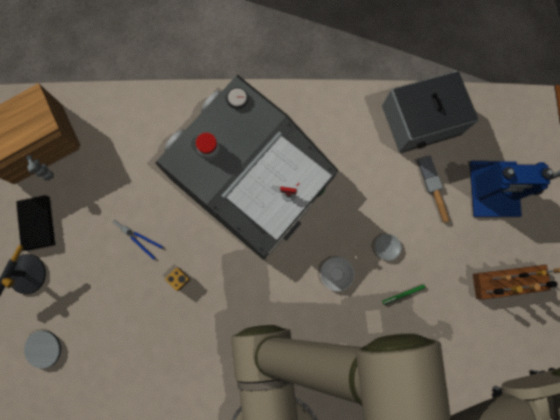

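The side view shows the extractor at around (220,200) with its cover raised and the red wing at (162,279). In the top view the cover is centred near (188,278) and the wing is at (189,288). I'll zoom in to get corner positions.

```bash
python3 - <<'E'
import cv2
a=cv2.imread("pics/side0.png")[110:290,130:330]; cv2.imwrite("pics/side0z.png",cv2.resize(a,None,fx=3.3,fy=3.3,interpolation=cv2.INTER_CUBIC)) 
a=cv2.imread("pics/top0.png")[65:265,150:350]; cv2.imwrite("pics/top0z.png",cv2.resize(a,None,fx=3,fy=3,interpolation=cv2.INTER_CUBIC))
E
```

```text
(no output)
```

View pics/side0z.png

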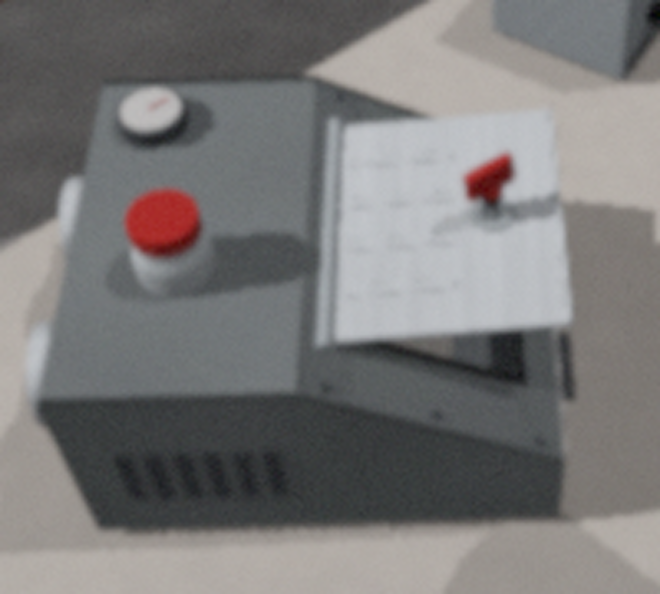

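View pics/top0z.png

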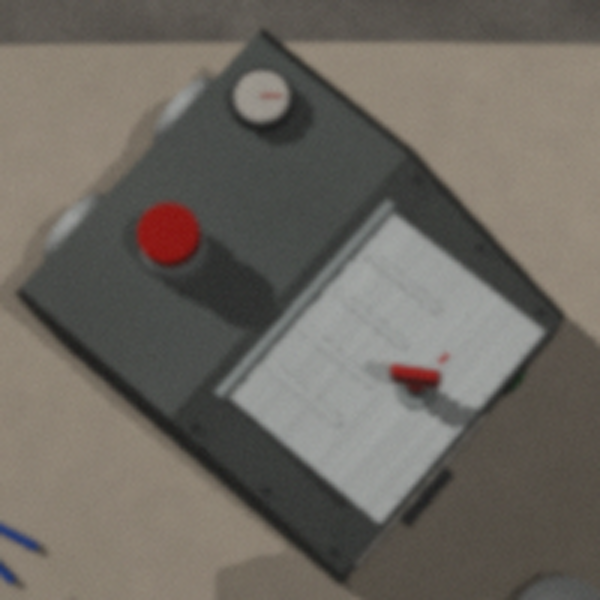

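```bash
cat > h.py <<'E'
import numpy as np,cv2,pickle
from scipy.optimize import least_squares
def KD(p):
    f=p["image"].shape[0]/2/np.tan(np.radians(p["vfov"]/2))
    return np.array([[f,0,p["cx"]],[0,f,p["cy"]],[0,0,1]]),np.array([p["k1"],0,0,0,0.])
def proj(p,X):
    K,D=KD(p); return cv2.projectPoints(np.asarray(X,float).reshape(-1,3),p["rvec"],p["tvec"],K,D)[0].reshape(-1,2)
def tri(ps,uvs):
    n=[];P=[]
    for p,uv in zip(ps,uvs):
        K,D=KD(p); n.append(cv2.undistortPoints(np.array(uv,float).reshape(-1,1,2),K,D).reshape(-1,2).T)
        P.append(np.hstack([cv2.Rodrigues(p["rvec"])[0],np.reshape(p["tvec"],(3,1))]))
    X=cv2.triangulatePoints(P[0],P[1],n[0],n[1]); return (X[:3]/X[3]).T
E
python3 - <<'E'
from h import *
s=pickle.load(open("side0.pkl","rb"));t=pickle.load(open("top0.pkl","rb"))
N=["backD","backJ","brkD","brkJ","hD","hJ","fD","fJ","frontJ","wing","w1","w2"]
S=np.array([(105,80),(40,402),(315,80),(298,393),(340,122),(335,342),(550,110),(571,322),(563,455),(489,177),(467,188),(512,160)])/3.3+[130,110]
T=np.array([(265,32),(20,290),(412,150),(175,415),(395,212),(228,395),(547,330),(380,525),(345,578),(415,375),(393,372),(438,378)])/3+[150,65]
X=tri([s,t],[S,T])
for n,x,e in zip(N,X,np.linalg.norm(proj(s,X)-S,axis=1)+np.linalg.norm(proj(t,X)-T,axis=1)): print(n,np.round(x,3),round(e,1))
d=lambda a,b:np.linalg.norm(X[N.index(a)]-X[N.index(b)])
for a,b in [("backD","backJ"),("hD","hJ"),("fD","fJ"),("hD","fD"),("hJ","fJ"),("brkD","brkJ"),("backJ","brkJ"),("w1","w2")]: print(a,b,round(d(a,b),3))
E
```

```text
backD [0.91  0.092 0.177] 1.1
backJ [0.688 0.284 0.175] 0.4
brkD [ 0.807 -0.031  0.171] 0.0
brkJ [0.587 0.157 0.168] 0.8
hD [ 0.754 -0.016  0.173] 1.3
hJ [0.602 0.115 0.169] 1.3
fD [ 0.654 -0.137  0.179] 0.0
fJ [ 0.499 -0.005  0.185] 0.2
frontJ [0.466 0.025 0.087] 1.8
wing [ 0.609 -0.032  0.217] 0.6
w1 [ 0.612 -0.015  0.216] 0.1
w2 [ 0.604 -0.049  0.225] 0.8
backD backJ 0.294
hD hJ 0.201
fD fJ 0.204
hD fD 0.158
hJ fJ 0.159
brkD brkJ 0.29
backJ brkJ 0.163
w1 w2 0.036
```

```bash
cat >> h.py <<'E'
def cov(p):
    # p: hinge mid xyz, yaw, cover elevation angle e (cover x climbs to hinge at slope s)
    h=np.array(p[:3]);yw=p[3];s=p[4]
    X=np.array([np.cos(yw)*np.cos(s),np.sin(yw)*np.cos(s),np.sin(s)]);Y=np.array([-np.sin(yw),np.cos(yw),0]);Z=np.cross(X,Y)
    return h,X,Y,Z
E
python3 - <<'E'
from h import *
s=pickle.load(open("side0.pkl","rb"));t=pickle.load(open("top0.pkl","rb"))
S=np.array([(105,80),(40,402),(298,393),(340,122),(335,342),(550,110),(571,322),(489,177)])/3.3+[130,110]
T=np.array([(265,32),(20,290),(175,415),(395,212),(228,395),(547,330),(380,525),(415,375)])/3+[150,65]
def pts(p):
    h,X,Y,Z=cov(p); ex,ey=p[5],p[6]; 
    x=np.array([np.cos(p[3]),np.sin(p[3]),0]);c=np.array([ex,ey,0.18])
    return np.array([c+.17*x-.15*Y,c+.17*x+.15*Y,c+p[7]*x+.15*Y,h-.1*Y,h+.1*Y,h-.16*X-.1*Y,h-.16*X+.1*Y,h-.115*X+.038*Z])
def f(p):
    P=pts(p);return np.r_[(proj(s,P)-S).ravel(),(proj(t,P)-T).ravel()]
r=least_squares(f,[.678,.05,.172,.86,0,.68,.06,0],loss='soft_l1')
p=r.x;print(np.round(p,4),np.round(f(p).reshape(2,-1,2),1).tolist())
h,X,Y,Z=cov(p);ex=np.array([np.cos(p[3]),np.sin(p[3])])
d=h[:2]-p[5:7];print("hinge in ext",d@ex,d@Y[:2],h[2]," brk",p[7]," yawdeg",np.degrees(p[3]),"cover angle",np.radians(28)-p[4])
np.save("fit.npy",p)
E
```

```text
[ 0.6793  0.0507  0.168   0.8665 -0.0955  0.6888  0.0575  0.0067] [[[0.3, -1.7], [-0.1, -0.5], [0.0, -0.2], [-0.0, 1.8], [-1.3, -0.0], [0.0, -0.6], [-0.0, -0.3], [0.8, -0.1]], [[0.3, -2.0], [-0.4, 0.8], [-1.8, 2.6], [-1.2, -0.2], [0.1, 0.1], [-0.5, 0.2], [0.5, -0.6], [1.2, 0.7]]]
hinge in ext -0.011342083765598412 0.002829219174443916 0.1679658341050946  brk 0.006669426185315061  yawdeg 49.647967010042024 cover angle 0.5841708431070188
```

```bash
cat >> h.py <<'E'
from scipy.spatial.transform import Rotation as R
def rows(p0,R0,p1,R1,n,jaw):
    p=np.array(p0,float);Rc=np.array(R0,float);out=[]
    for i in range(n):
        k=n-i
        d=np.round(Rc.T@(p1-p)/k,4); w=np.round(np.degrees(R.from_matrix(Rc.T@R1).as_rotvec())/k,1)
        p=p+Rc@d; Rc=Rc@R.from_rotvec(np.radians(w)).as_matrix()
        out.append([d.tolist(),w.tolist(),jaw])
    print(str(out).replace(" ","").replace("-0.0,","0,").replace("-0.0]","0]")); return p,Rc
def tool(p,s,phi):
    """tool frame pointing into cover with cover slope s and wing angle phi; tool x=-wing y"""
    q=list(p[:5]);q[4]=s;h,X,Y,Z=cov(q)
    wx=np.cos(phi)*X-np.sin(phi)*Y; wy=np.cross(Z,wx)
    x=-wy;y=-Z;return np.c_[x,y,np.cross(x,y)],h,X,Y,Z
E
python3 - <<'E'
from h import *
from rig import env
o=env.observe();p=np.load("fit.npy");s0=p[4]
Rt,h,X,Y,Z=tool(p,s0,-.48)
A=h-.145*X+.065*Y; print("corner",A,"wing",h-.115*X+.038*Z)
Rt,_,X,Y,Z=tool(p,s0,-.48)
a,b=rows(o["position"],o["tool_rot"],A+.08*Z,Rt,16,0.0)
E
```

```text
corner [ 0.53631036 -0.01722329  0.18178921] wing [ 0.60752721 -0.03379056  0.21675613]
[[[-0.0227,-0.0019,0.0318],[-0.4,-3.6,0],0.0],[[-0.0207,-0.0021,0.0331],[-0.4,-3.6,0],0.0],[[-0.0186,-0.0023,0.0343],[-0.4,-3.6,0],0.0],[[-0.0164,-0.0026,0.0354],[-0.3,-3.6,0],0.0],[[-0.0141,-0.0028,0.0364],[-0.4,-3.7,0],0.0],[[-0.0118,-0.003,0.0372],[-0.4,-3.6,0],0.0],[[-0.0094,-0.0033,0.0378],[-0.3,-3.7,0],0.0],[[-0.0069,-0.0035,0.0383],[-0.4,-3.6,0],0.0],[[-0.0045,-0.0038,0.0387],[-0.3,-3.6,0],0.0],[[-0.0021,-0.004,0.0389],[-0.4,-3.7,0],0.0],[[0.0004,-0.0042,0.0389],[-0.3,-3.6,0],0.0],[[0.0029,-0.0044,0.0388],[-0.4,-3.7,0],0.0],[[0.0054,-0.0047,0.0385],[-0.4,-3.6,-0.1],0.0],[[0.0078,-0.005,0.038],[-0.3,-3.7,0],0.0],[[0.0102,-0.0052,0.0374],[-0.4,-3.6,-0.1],0.0],[[0.0125,-0.0054,0.0367],[-0.3,-3.7,0],0.0]]
```

{"name": "carry_out", "arguments": {
  "plan": [
    [[-0.023,-0.002,0.032],[-0.4,-3.6,0],0.0],
    [[-0.021,-0.002,0.033],[-0.4,-3.6,0],0.0],
    [[-0.019,-0.002,0.034],[-0.4,-3.6,0],0.0],
    [[-0.016,-0.003,0.035],[-0.3,-3.6,0],0.0],
    [[-0.014,-0.003,0.036],[-0.4,-3.7,0],0.0],
    [[-0.012,-0.003,0.037],[-0.4,-3.6,0],0.0],
    [[-0.009,-0.003,0.038],[-0.3,-3.7,0],0.0],
    [[-0.007,-0.004,0.038],[-0.4,-3.6,0],0.0]
  ]
}}

```text
time_s: 1.5
position: [0.3591, -0.2652, 0.2471]
tool_rot: [[0.743, -0.043, 0.668], [-0.669, -0.029, 0.743], [-0.013, -0.999, -0.05]]
ft_force: [0.1, 0.6, -0.6]
grip_width: 0.0004
```

{"name": "carry_out", "arguments": {
  "plan": [
    [[-0.0045,-0.004,0.039],[-0.3,-3.6,0],0.0],
    [[-0.002,-0.004,0.039],[-0.4,-3.7,0],0.0],
    [[0.0,-0.004,0.039],[-0.3,-3.6,0],0.0],
    [[0.003,-0.0045,0.039],[-0.4,-3.7,0],0.0],
    [[0.0055,-0.005,0.0385],[-0.4,-3.6,-0.1],0.0],
    [[0.008,-0.005,0.038],[-0.3,-3.7,0],0.0],
    [[0.01,-0.005,0.0375],[-0.4,-3.6,-0.1],0.0],
    [[0.0125,-0.0055,0.037],[-0.3,-3.7,0],0.0]
  ]
}}

```text
time_s: 2.5
position: [0.5413, -0.0095, 0.2623]
tool_rot: [[0.974, -0.062, 0.218], [-0.222, -0.073, 0.972], [-0.045, -0.995, -0.085]]
ft_force: [0.1, -0.7, -0.3]
grip_width: -0.0003
```

```bash
cat > st.py <<'E'
from h import *
from rig import env
o=env.observe();p=np.load("fit.npy")
for k in("time_s","q","position","ft_force","grip_width"): print(k,np.round(o[k],4).tolist())
# corner-frame coordinates (shut frame)
h,X,Y,Z=cov([*p[:4],np.radians(28)]);d=np.array(o["position"])-h;print("shut-frame tip",np.round([d@X,d@Y,d@Z],4),"pressN",round(float(np.array(o["ft_force"])@Z),2))
h,X,Y,Z=cov(p[:5]);d=np.array(o["position"])-h;print("open-frame tip",np.round([d@X,d@Y,d@Z],4))
E
python3 - <<'E'
from st import *
Rn=np.array(o["tool_rot"]);pp=np.array(o["position"])
s0=p[4];Rt,h,X,Y,Z=tool(p,s0,-.48)
pp,Rn=rows(pp,Rn,h-.145*X+.065*Y+.004*Z,Rt,3,0.0)
for s in np.linspace(s0,np.radians(28),6)[1:]:
    Rt,h,X,Y,Z=tool(p,s,-.48); pp,Rn=rows(pp,Rn,h-.145*X+.065*Y-.0*Z,Rt,2,0.0)
E
```

```text
time_s 2.5
q [-11.2231, 21.4712, 69.888, -4.784, 91.3362, 1.5042]
position [0.5413, -0.0095, 0.2623]
ft_force [0.0813, -0.7069, -0.2988]
grip_width -0.0003
shut-frame tip [-0.0751  0.0662  0.1468] pressN -0.04
open-frame tip [-0.1436  0.0662  0.081 ]
[[[0.0002,0.0257,-0.0006],[0.0,0.0,0],0.0],[[0.0001,0.0257,-0.0006],[0.0,0.1,0],0.0],[[0.0002,0.0256,-0.0006],[0.0,0.0,0],0.0]]
[[[0.0002,0.0105,0.0004],[3.0,0.0,-1.6],0.0],[[0,0.0104,0],[2.9,0.0,-1.5],0.0]]
[[[0.0002,0.0085,0.0004],[3.0,0.0,-1.6],0.0],[[0,0.0085,0],[3.0,0.0,-1.5],0.0]]
[[[0.0002,0.0084,0.0004],[3.0,0.0,-1.6],0.0],[[0.0,0.0085,0.0],[2.9,0.0,-1.5],0.0]]
[[[0.0002,0.0084,0.0005],[3.0,0.0,-1.6],0.0],[[0.0,0.0085,0],[3.0,0.0,-1.5],0.0]]
[[[0.0002,0.0084,0.0004],[2.9,0.0,-1.5],0.0],[[0.0001,0.0085,0],[3.0,0.0,-1.6],0.0]]
```

{"name": "carry_out", "arguments": {
  "plan": [
    [[0,0.026,-0.0005],[0,0,0],0.0],
    [[0,0.026,-0.0005],[0,0,0],0.0],
    [[0,0.025,-0.0005],[0,0,0],0.0],
    [[0,0.01,0],[3,0,-1.5],0.0],
    [[0,0.01,0],[3,0,-1.5],0.0],
    [[0,0.0085,0],[3,0,-1.6],0.0],
    [[0,0.0085,0],[3,0,-1.5],0.0]
  ]
}}

```text
time_s: 3.38
position: [0.5354, -0.0174, 0.1489]
tool_rot: [[0.972, 0.09, 0.217], [-0.226, 0.11, 0.968], [0.063, -0.99, 0.127]]
ft_force: [0.9, 4.2, 1.1]
grip_width: -0.0001
```

{"name": "carry_out", "arguments": {
  "plan": [
    [[0,0.0085,0],[3,0,-1.5],0.0],
    [[0,0.0085,0],[3,0,-1.5],0.0],
    [[0,0.0085,0],[3,0,-1.6],0.0],
    [[0,0.0085,0],[3,0,-1.5],0.0]
  ]
}}

```text
time_s: 3.88
position: [0.5406, -0.0113, 0.1163]
tool_rot: [[0.954, 0.236, 0.183], [-0.248, 0.284, 0.926], [0.166, -0.929, 0.33]]
ft_force: [3.2, 6.5, 3.7]
grip_width: 0.0001
```

```bash
python3 st.py
```

```text
time_s 3.875
q [-23.9411, 24.2234, 95.7204, 25.2189, 56.5945, -24.4614]
position [0.5406, -0.0113, 0.1163]
ft_force [3.172, 6.4851, 3.6581]
grip_width 0.0001
shut-frame tip [-0.1452  0.0655  0.0187] pressN -0.05
open-frame tip [-0.1314  0.0655 -0.0645]
```

```bash
cat > pic.py <<'E'
from h import *
from rig import env
import sys
k=sys.argv[1]
z={"side":(110,130,180,200,3.3),"top":(65,150,200,200,3)}
for n in("side","top"):
    p=env.get_image(n); pickle.dump(p,open(f"{n}{k}.pkl","wb"))
    a,b,c,d,f=z[n];cv2.imwrite(f"pics/{n}{k}z.png",cv2.resize(p["image"][a:a+c,b:b+d,::-1],None,fx=f,fy=f,interpolation=cv2.INTER_CUBIC))
E
python3 pic.py 1
```

```text
(no output)
```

View pics/side1z.png

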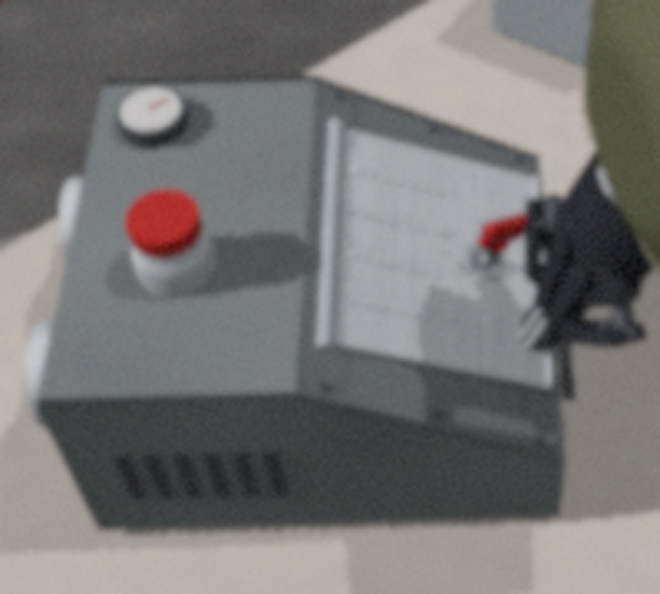

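View pics/top1z.png

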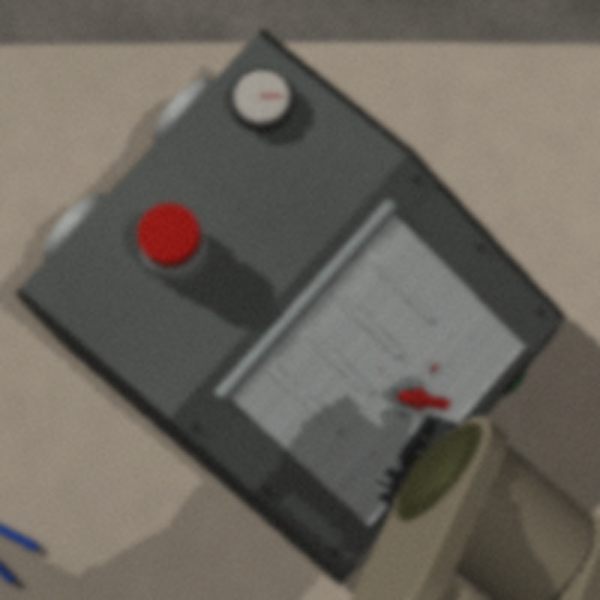

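The cover is nearly flat and the fingertip is on its lower +y corner. The wing, at (505,232) in the side crop, is clear of the fingers. I'll push it the rest of the way shut.

{"name": "carry_out", "arguments": {
  "plan": [
    [[0,0.0085,0],[3,0,-1.5],0.0],
    [[0,0.0085,0],[3,0,-1.5],0.0],
    [[0,0,0],[0,0,0],0.0]
  ]
}}

```text
time_s: 4.35
position: [0.5446, -0.0077, 0.1019]
tool_rot: [[0.94, 0.302, 0.155], [-0.264, 0.363, 0.893], [0.214, -0.881, 0.422]]
ft_force: [-8.1, -3.3, 18.3]
grip_width: -0.0
```

```bash
python3 st.py
```

```text
time_s 4.35
q [-26.4852, 25.8002, 99.028, 34.832, 53.6703, -34.3038]
position [0.5446, -0.0077, 0.1019]
ft_force [-8.0685, -3.3282, 18.3477]
grip_width -0.0
shut-frame tip [-0.1473  0.0649  0.0035] pressN 19.84
open-frame tip [-0.1248  0.0649 -0.0784]
```

{"name": "carry_out", "arguments": {
  "plan": [
    [[0,-0.02,0],[0,0,0],0.0],
    [[0,-0.04,0],[0,0,0],0.03],
    [[0,-0.05,0],[0,0,0],0.04],
    [[0,-0.05,0],[0,0,0],0.04],
    [[0,0,-0.05],[0,0,0],0.04],
    [[0,0,-0.05],[0,0,0],0.04]
  ]
}}

```text
time_s: 5.1
position: [0.4803, -0.1559, 0.1995]
tool_rot: [[0.941, 0.301, 0.155], [-0.263, 0.361, 0.895], [0.213, -0.883, 0.419]]
ft_force: [0.4, 0.0, -0.5]
grip_width: 0.0398
```

```bash
python3 pic.py 2; python3 st.py
```

```text
time_s 5.2
q [-46.2851, 17.9334, 92.0053, 28.8054, 75.5879, -41.8285]
position [0.4798, -0.1579, 0.1974]
ft_force [0.3761, -0.4254, 0.5289]
grip_width 0.0397
shut-frame tip [-0.2406  0.0169  0.1612] pressN 0.5
open-frame tip [-0.2896  0.0169  0.0018]
```

View pics/side2z.png

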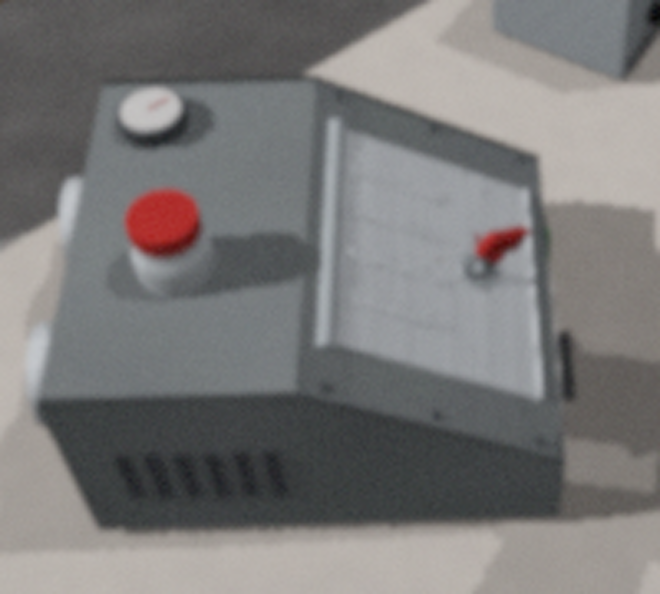

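View pics/top2z.png

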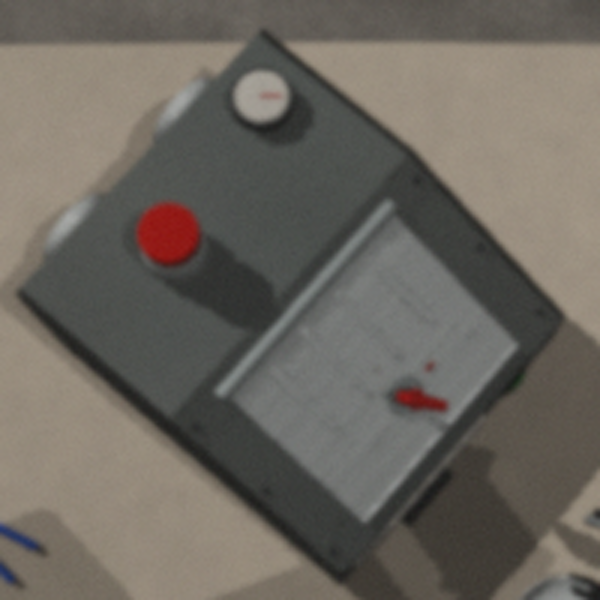

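```bash
python3 - <<'E'
from h import *
s=pickle.load(open("side0.pkl","rb"));t=pickle.load(open("top0.pkl","rb"))
S1=np.array([(340,122),(335,342),(550,110),(571,322),(489,177)])/3.3+[130,110]
T1=np.array([(395,212),(228,395),(547,330),(380,525),(415,375)])/3+[150,65]
S2=np.array([(533,188),(542,398),(500,244)])/3.3+[130,110]
T2=np.array([(518,347),(367,522),(422,400)])/3+[150,65]
s2=pickle.load(open("side2.pkl","rb"));t2=pickle.load(open("top2.pkl","rb"))
print("tri shut",tri([s,t],[S2,T2]))
def P(p,sl,hinge):
    h,X,Y,Z=cov([*p[:4],sl]); a=[h-.16*X-.1*Y,h-.16*X+.1*Y,h-.115*X+.038*Z]
    return np.array(([h-.1*Y,h+.1*Y] if hinge else [])+a)
C=np.array([0.5446,-0.0077,0.1019])
def f(p,w=1):
    a=P(p,p[4],1);b=P(p,np.radians(28),0)
    h,X,Y,Z=cov([*p[:4],np.radians(28)])
    return np.r_[(proj(s,a)-S1).ravel(),(proj(t,a)-T1).ravel(),(proj(s,b)-S2).ravel(),(proj(t,b)-T2).ravel(),w*((C-h)@Z)/.0007]
for w in(0,1):
    r=least_squares(f,[.678,.05,.172,.86,0],loss='soft_l1',args=(w,));p=r.x;print(w,np.round(p,4),np.round(f(p)[:-1].reshape(-1,2),1).tolist(),f(p)[-1])
    h,X,Y,Z=cov([*p[:4],np.radians(28)]);print("corner Z",(C-h)@Z,"wing",h-.115*X+.038*Z)
np.save("fit.npy",p)
# wing angle from images: project candidates
for nm,q,seg in(("side",s,[(480,251),(524,232)]),("top",t,[(400,396),(446,406)])):
    for phi in(-.6,-.5,-.4):
        wx=np.cos(phi)*X-np.sin(phi)*Y;c=h-.115*X+.038*Z
        e=proj(q,[c-.019*wx,c+.019*wx]);z={"side":(3.3,[130,110]),"top":(3,[150,65])}[nm];print(nm,phi,np.round((e-z[1])*z[0],0).tolist())
# phi from open pose
h,X,Y,Z=cov(p);
for nm,q in(("side",s),("top",t)):
    for phi in(-.6,-.5,-.4):
        wx=np.cos(phi)*X-np.sin(phi)*Y;c=h-.115*X+.038*Z
        e=proj(q,[c-.019*wx,c+.019*wx]);z={"side":(3.3,[130,110]),"top":(3,[150,65])}[nm];e=(e-z[1])*z[0];print("open",nm,phi,np.round(e).tolist())
E
python3 - <<'E'
import cv2
for n,a,b,k in(("side",160,260,0),("top",180,270,0)):
    import pickle
    for v in (0,2):
        im=pickle.load(open(f"{n}{v}.pkl","rb"))["image"][:,:,::-1]
        r0,c0=((150,260) if n=="side" else (180,270))
        cv2.imwrite(f"pics/{n}w{v}.png",cv2.resize(im[r0:r0+45,c0:c0+45],None,fx=8,fy=8,interpolation=cv2.INTER_CUBIC))
import numpy as np
I=[cv2.imread(f"pics/{n}w{v}.png") for v in(0,2) for n in("side","top")]
cv2.imwrite("pics/w4.png",np.vstack([np.hstack(I[:2]),np.hstack(I[2:])])[::1][:600] if 0 else cv2.resize(np.vstack([np.hstack(I[:2]),np.hstack(I[2:])]),(600,600)))
E
```

```text
tri shut [[ 0.65687664 -0.12299996  0.10031483]
 [ 0.51080063  0.0055516   0.09030473]
 [ 0.60387376 -0.03901834  0.14419888]]
0 [ 0.6792  0.0501  0.1676  0.8606 -0.1042] [[0.4, 1.8], [-1.3, -0.0], [0.5, -0.8], [-0.1, -0.3], [0.8, -0.2], [-0.8, 0.0], [0.2, -0.0], [-0.3, 0.5], [0.3, -0.5], [1.1, 0.8], [-2.5, 0.7], [-0.9, -0.0], [1.1, -0.5], [-0.2, -1.1], [-1.0, -0.3], [0.7, 0.8]] 5.416734966468888
corner Z 0.0037917144765282212 wing [ 0.60141052 -0.04046571  0.14712812]
1 [ 0.6781  0.0508  0.1714  0.8614 -0.0911] [[0.3, 1.1], [-1.3, -0.6], [0.7, -0.9], [0.3, -0.4], [1.2, -0.5], [-1.1, -0.0], [-0.3, 0.2], [-0.4, 0.8], [0.1, -0.1], [1.1, 1.2], [-2.4, 0.1], [-0.7, -0.5], [1.2, -1.2], [-0.3, -1.0], [-1.3, 0.0], [0.5, 1.0]] 0.44915262455517174
corner Z 0.0003144068371886202 wing [ 0.60033276 -0.03983161  0.15091974]
side -0.6 [[522.0, 235.0], [485.0, 245.0]]
side -0.5 [[523.0, 237.0], [484.0, 243.0]]
side -0.4 [[524.0, 239.0], [483.0, 241.0]]
top -0.6 [[445.0, 406.0], [402.0, 400.0]]
top -0.5 [[444.0, 408.0], [402.0, 398.0]]
top -0.4 [[444.0, 410.0], [403.0, 395.0]]
open side -0.6 [[515.0, 162.0], [471.0, 189.0]]
open side -0.5 [[517.0, 164.0], [469.0, 187.0]]
open side -0.4 [[518.0, 165.0], [468.0, 186.0]]
open top -0.6 [[443.0, 381.0], [393.0, 376.0]]
open top -0.5 [[443.0, 383.0], [394.0, 374.0]]
open top -0.4 [[442.0, 386.0], [394.0, 372.0]]
```

View pics/w4.png

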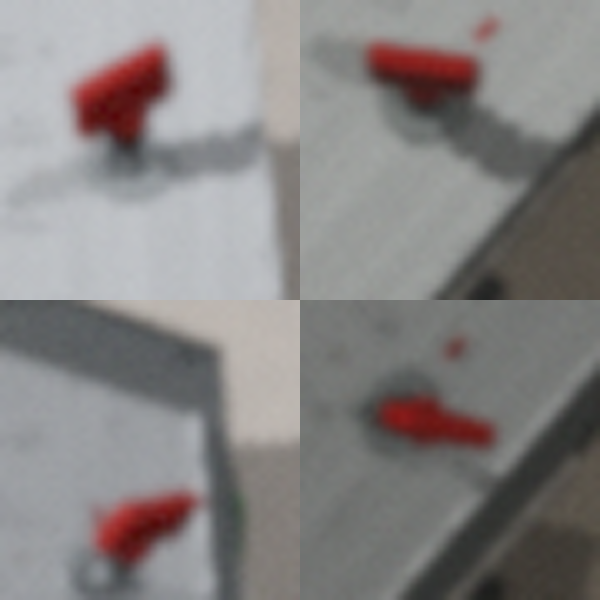

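The cover lies flat. The wing centre comes out at about (0.600,-0.040,0.151) with phi ≈ -0.54. Next I'll approach along the stud's axis.

```bash
python3 - <<'E'
from st import *
Rn=np.array(o["tool_rot"]);pp=np.array(o["position"])
Rt,h,X,Y,Z=tool(p,np.radians(28),-.54)
pp,Rn=rows(pp,Rn,h-.115*X+.10*Z,Rt,4,0.035)
pp,Rn=rows(pp,Rn,h-.115*X+.028*Z,Rt,4,0.035)
E
```

```text
time_s 5.2
q [-46.2851, 17.9334, 92.0053, 28.8054, 75.5879, -41.8285]
position [0.4798, -0.1579, 0.1974]
ft_force [0.3761, -0.4254, 0.5289]
grip_width 0.0397
shut-frame tip [-0.2416  0.0145  0.1579] pressN 0.5
open-frame tip [-0.2887  0.0145 -0.0003]
[[[0.0179,0.0145,0.0264],[-0.1,-0.9,-0.1],0.035],[[0.0183,0.0144,0.0261],[-0.1,-0.9,-0.1],0.035],[[0.0186,0.0144,0.0259],[0,-0.9,-0.1],0.035],[[0.0191,0.0145,0.0255],[-0.1,-0.9,-0.2],0.035]]
[[[0,0.018,0.0],[0.0,0.0,0.0],0.035],[[0,0.018,0.0],[0.0,0.0,0.0],0.035],[[0,0.018,0.0],[0.0,0.0,0.0],0.035],[[-0.0001,0.018,0.0],[0.0,0.0,0.0],0.035]]
```

{"name": "carry_out", "arguments": {
  "plan": [
    [[0.018,0.0145,0.0265],[-0.1,-0.9,-0.1],0.035],
    [[0.0185,0.0145,0.026],[-0.1,-0.9,-0.1],0.035],
    [[0.0185,0.0145,0.026],[0,-0.9,-0.1],0.035],
    [[0.019,0.0145,0.0255],[-0.1,-0.9,-0.2],0.035],
    [[0,0,0],[0,0,0],0.035]
  ]
}}

```text
time_s: 5.82
position: [0.5826, -0.0559, 0.208]
tool_rot: [[0.947, 0.307, 0.095], [-0.207, 0.357, 0.911], [0.246, -0.882, 0.402]]
ft_force: [-0.8, -0.2, -0.3]
grip_width: 0.035
```

```bash
python3 pic.py 3;python3 - <<'E'
from st import *
Rn=np.array(o["tool_rot"]);pp=np.array(o["position"])
Rt,h,X,Y,Z=tool(p,np.radians(28),-.54)
pp,Rn=rows(pp,Rn,h-.115*X+.028*Z,Rt,4,0.035)
E
```

```text
time_s 5.925
q [-29.5118, 21.9487, 83.6237, 29.2299, 71.0373, -28.9966]
position [0.5817, -0.0576, 0.2077]
ft_force [-0.4397, -0.2256, -0.3632]
grip_width 0.035
shut-frame tip [-0.111   0.0026  0.1002] pressN -0.11
open-frame tip [-0.1477  0.0026  0.023 ]
[[[0.0,0.018,-0.0012],[0,0.1,0.0],0.035],[[0.0,0.0181,-0.0012],[0,0.1,0.0],0.035],[[0.0,0.018,-0.0012],[0,0.1,0.0],0.035],[[0.0,0.0181,-0.0013],[-0.1,0.0,0.1],0.035]]
```

View pics/side3z.png

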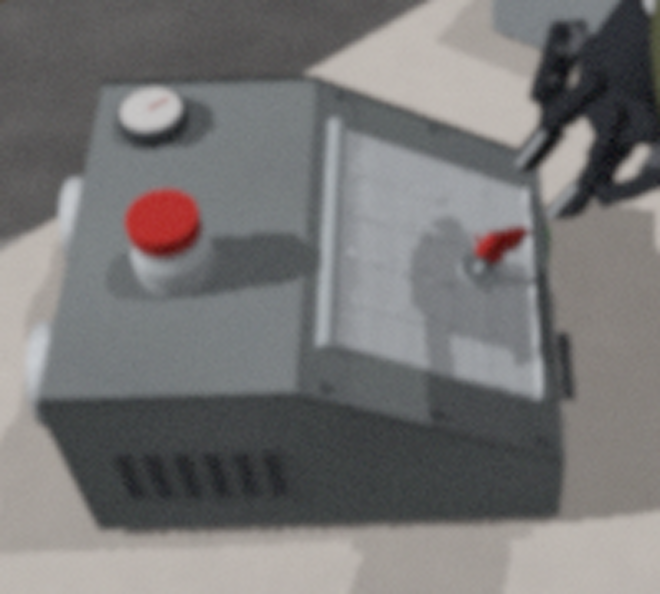

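Fingers straddle the stud's axis in the side view, with tips at (525,160) and (565,208). The wing is below at (500,243).

{"name": "carry_out", "arguments": {
  "plan": [
    [[0,0.018,-0.0012],[0,0.1,0],0.035],
    [[0,0.018,-0.0012],[0,0.1,0],0.035],
    [[0,0,0],[0,0,0],0.035]
  ]
}}

```text
time_s: 6.3
position: [0.5921, -0.0476, 0.1741]
tool_rot: [[0.946, 0.306, 0.103], [-0.214, 0.358, 0.909], [0.241, -0.882, 0.404]]
ft_force: [0.4, -0.3, 0.3]
grip_width: 0.0348
```

```bash
python3 - <<'E'
from st import *
Rn=np.array(o["tool_rot"]);pp=np.array(o["position"])
Rt,h,X,Y,Z=tool(p,np.radians(28),-.54)
pp,Rn=rows(pp,Rn,h-.115*X+.028*Z,Rt,3,0.035)
E
```

```text
time_s 6.3
q [-27.9822, 24.6973, 85.311, 30.0508, 66.5373, -29.6546]
position [0.5921, -0.0476, 0.1741]
ft_force [0.3706, -0.307, 0.3342]
grip_width 0.0348
shut-frame tip [-0.1141  0.0012  0.0637] pressN 0.29
open-frame tip [-0.1303  0.0012 -0.0092]
[[[0.0002,0.0119,-0.0005],[0,0.0,0.0],0.035],[[0.0002,0.0119,-0.0005],[0,0.0,0.0],0.035],[[0.0002,0.0119,-0.0005],[-0.1,0.0,0.0],0.035]]
```

{"name": "carry_out", "arguments": {
  "plan": [
    [[0,0.012,-0.0005],[0,0,0],0.035],
    [[0,0.012,-0.0005],[0,0,0],0.035],
    [[0,0.012,-0.0005],[0,0,0],0.035],
    [[0,0,0],[0,0,0],0.035]
  ]
}}

```text
time_s: 6.8
position: [0.6036, -0.0353, 0.1414]
tool_rot: [[0.947, 0.306, 0.101], [-0.213, 0.358, 0.909], [0.242, -0.882, 0.404]]
ft_force: [0.1, -0.2, 0.3]
grip_width: 0.0351
```

{"name": "carry_out", "arguments": {
  "plan": [
    [[0,0,0],[0,0,0],0.0],
    [[0,0,0],[0,0,0],0.0],
    [[0,0,0],[0,0,0],0.0],
    [[0,0,0],[0,0,0],0.0]
  ],
  "force": 50
}}

```text
time_s: 7.3
position: [0.6044, -0.0362, 0.1431]
tool_rot: [[0.945, 0.31, 0.101], [-0.214, 0.356, 0.91], [0.246, -0.881, 0.403]]
ft_force: [4.5, -0.5, 2.5]
grip_width: 0.0089
```

```bash
python3 pic.py 4; python3 st.py; python3 -c "
from rig import env;print(env.observe()['wrist_torque'])"
```

```text
time_s 7.4
q [-26.269, 27.5186, 86.4022, 31.1015, 62.1379, -30.502]
position [0.6045, -0.0362, 0.1431]
ft_force [5.6679, -1.4882, 4.005]
grip_width 0.0088
shut-frame tip [-0.1139 -0.0007  0.0285] pressN 2.33
open-frame tip [-0.1109 -0.0007 -0.0385]
[-0.17427892 -0.83707464 -0.33378917]
```

View pics/side4z.png

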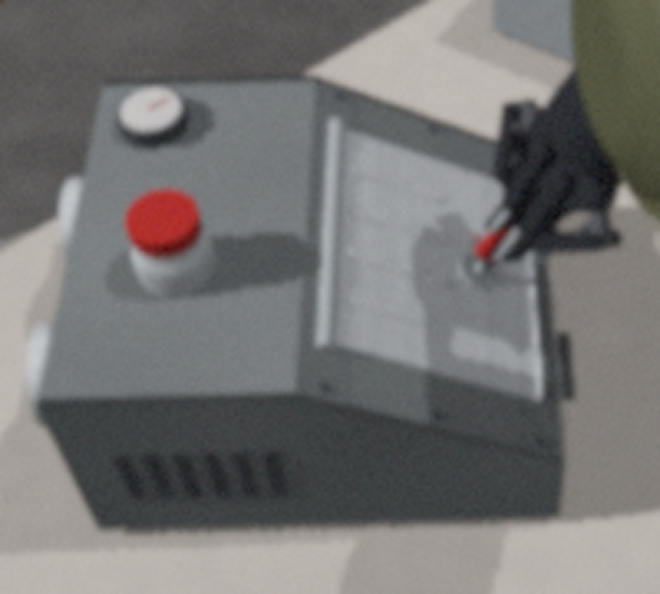

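The wing is gripped at a width of 8.8 mm, with a 5 N side load. I'll ease that off, then press the lugs onto the receiver.

{"name": "carry_out", "arguments": {
  "plan": [
    [[0.001,0.002,0],[0,0,0],0.0],
    [[0,0.002,0],[0,0,0],0.0],
    [[0,0.001,0],[0,0,0],0.0]
  ]
}}

```text
time_s: 7.78
position: [0.6058, -0.0351, 0.1404]
tool_rot: [[0.946, 0.309, 0.1], [-0.212, 0.356, 0.91], [0.245, -0.882, 0.402]]
ft_force: [-16.7, -12.1, 29.4]
grip_width: 0.009
```

```bash
python3 st.py
```

```text
time_s 7.775
q [-26.0756, 27.811, 86.3585, 31.0866, 61.8697, -30.5159]
position [0.6058, -0.0351, 0.1404]
ft_force [-16.6851, -12.1488, 29.3854]
grip_width 0.009
shut-frame tip [-0.1136 -0.0011  0.0254] pressN 35.38
open-frame tip [-0.1089 -0.0011 -0.041 ]
```

{"name": "carry_out", "arguments": {
  "plan": [
    [[0,-0.001,0],[0,3,0],0.0],
    [[0,0,0],[0,3,0],0.0]
  ]
}}

```text
time_s: 8.02
position: [0.6055, -0.0351, 0.1406]
tool_rot: [[0.93, 0.308, 0.2], [-0.308, 0.356, 0.882], [0.201, -0.882, 0.426]]
ft_force: [-8.2, -5.5, 16.4]
grip_width: 0.0089
```

```bash
cat >> st.py <<'E'
h,X,Y,Z=cov([*p[:4],np.radians(28)]);x=np.array(o["tool_rot"])[:,0]
print("phi",np.degrees(np.arctan2(x@-X,x@-Y)),"yaxis dot -Z",-np.array(o["tool_rot"])[:,1]@Z, "F tool",np.round(np.array(o["tool_rot"]).T@o["ft_force"],1),"T tool",np.round(np.array(o["tool_rot"]).T@o["wrist_torque"],2))
E
python3 st.py
```

```text
time_s 8.025
q [-26.0973, 27.7893, 86.3729, 31.09, 61.923, -24.4067]
position [0.6055, -0.0351, 0.1406]
ft_force [-8.1875, -5.5119, 16.4451]
grip_width 0.0089
shut-frame tip [-0.1137 -0.0009  0.0256] pressN 18.99
open-frame tip [-0.1092 -0.0009 -0.0409]
phi -25.00723658407436 yaxis dot -Z 0.9999963605072599 F tool [ -2.6 -19.    0.5] T tool [-0.17 -0.13  0.65]
```

{"name": "carry_out", "arguments": {
  "plan": [
    [[0,0,0],[0,3,0],0.0],
    [[0,0,0],[0,3,0],0.0]
  ]
}}

```text
time_s: 8.28
position: [0.6055, -0.0351, 0.1406]
tool_rot: [[0.904, 0.308, 0.296], [-0.398, 0.356, 0.845], [0.155, -0.882, 0.445]]
ft_force: [-8.5, -6.1, 16.8]
grip_width: 0.0086
```

{"name": "carry_out", "arguments": {
  "plan": [
    [[0,0,0],[0,3,0],0.0],
    [[0,0,0],[0,2,0],0.0]
  ]
}}

```text
time_s: 8.52
position: [0.6054, -0.035, 0.1405]
tool_rot: [[0.875, 0.308, 0.374], [-0.47, 0.357, 0.807], [0.115, -0.882, 0.457]]
ft_force: [-9.1, -5.6, 17.2]
grip_width: 0.009
```

```bash
python3 st.py|tail -4
```

```text
grip_width 0.009
shut-frame tip [-0.1138 -0.0007  0.0255] pressN 19.94
open-frame tip [-0.1092 -0.0007 -0.041 ]
phi -14.028486177019465 yaxis dot -Z 0.9999972118363538 F tool [ -3.4 -19.9  -0.1] T tool [-0.24 -0.16  0.67]
```

{"name": "carry_out", "arguments": {
  "plan": [
    [[0,0,0],[0,2.5,0],0.0],
    [[0,0,0],[0,2.5,0],0.0]
  ]
}}

```text
time_s: 8.78
position: [0.6054, -0.035, 0.1405]
tool_rot: [[0.839, 0.308, 0.449], [-0.539, 0.357, 0.763], [0.075, -0.882, 0.465]]
ft_force: [-8.8, -5.4, 15.8]
grip_width: 0.0087
```

{"name": "carry_out", "arguments": {
  "plan": [
    [[0,0,0],[0,2.5,0],0.0],
    [[0,0,0],[0,2.5,0],0.0]
  ]
}}

```text
time_s: 9.02
position: [0.6053, -0.0349, 0.1404]
tool_rot: [[0.797, 0.308, 0.52], [-0.603, 0.357, 0.713], [0.034, -0.882, 0.47]]
ft_force: [-7.6, -5.1, 16.6]
grip_width: 0.0086
```

```bash
python3 st.py|tail -4
```

```text
grip_width 0.0086
shut-frame tip [-0.1137 -0.0006  0.0254] pressN 18.83
open-frame tip [-0.1091 -0.0006 -0.041 ]
phi -4.019771348565243 yaxis dot -Z 0.9999977002253819 F tool [ -2.4 -18.8   0.2] T tool [-0.29 -0.22  0.63]
```

{"name": "carry_out", "arguments": {
  "plan": [
    [[0,0,0],[0,2.5,0],0.0],
    [[0,0,0],[0,2.5,0],0.0]
  ]
}}

```text
time_s: 9.28
position: [0.6053, -0.0348, 0.1403]
tool_rot: [[0.749, 0.308, 0.587], [-0.663, 0.357, 0.658], [-0.007, -0.882, 0.471]]
ft_force: [-8.1, -4.5, 15.2]
grip_width: 0.0085
```

{"name": "carry_out", "arguments": {
  "plan": [
    [[0,0,0],[0,2.5,0],0.0],
    [[0,0,0],[0,2.5,0],0.0]
  ]
}}

```text
time_s: 9.52
position: [0.6053, -0.0347, 0.1401]
tool_rot: [[0.694, 0.307, 0.651], [-0.718, 0.357, 0.598], [-0.049, -0.882, 0.469]]
ft_force: [-6.3, -3.7, 11.5]
grip_width: 0.0089
```

```bash
python3 st.py|tail -4
```

```text
grip_width 0.0089
shut-frame tip [-0.1137 -0.0004  0.0251] pressN 13.42
open-frame tip [-0.1089 -0.0004 -0.0413]
phi 5.993329433378381 yaxis dot -Z 0.9999979254845306 F tool [ -2.3 -13.4  -1. ] T tool [-0.24 -0.07  0.54]
```

The force fell and the stud moved in slightly at phi ≈ 6°. I'll press there to test.

{"name": "carry_out", "arguments": {
  "plan": [
    [[0,0.001,0],[0,0,0],0.0],
    [[0,0.001,0],[0,0,0],0.0]
  ]
}}

```text
time_s: 9.78
position: [0.6059, -0.0339, 0.1382]
tool_rot: [[0.695, 0.307, 0.65], [-0.717, 0.357, 0.598], [-0.048, -0.882, 0.469]]
ft_force: [-4.3, -4.3, 12.2]
grip_width: 0.0086
```

```bash
python3 st.py|tail -4
```

```text
grip_width 0.0086
shut-frame tip [-0.1137 -0.0003  0.023 ] pressN 13.57
open-frame tip [-0.1077 -0.0003 -0.0431]
phi 5.953583519483492 yaxis dot -Z 0.9999975689988992 F tool [ -0.5 -13.6   0.4] T tool [-0.01  0.2   0.43]
```

{"name": "carry_out", "arguments": {
  "plan": [
    [[0,0.002,0],[0,2,0],0.0],
    [[0,0.002,0],[0,1,0],0.0],
    [[0,0.002,0],[0,0,0],0.0]
  ]
}}

```text
time_s: 10.15
position: [0.6078, -0.0315, 0.1325]
tool_rot: [[0.66, 0.307, 0.686], [-0.748, 0.358, 0.559], [-0.074, -0.882, 0.466]]
ft_force: [-1.1, -0.8, 6.7]
grip_width: 0.0089
```

```bash
python3 st.py|tail -4
```

```text
grip_width 0.0089
shut-frame tip [-0.1138 -0.0002  0.0165] pressN 6.53
open-frame tip [-0.1042 -0.0002 -0.0486]
phi 8.971570074053826 yaxis dot -Z 0.9999976969992938 F tool [-0.6 -6.5  1.9] T tool [0.01 0.03 0.15]
```

{"name": "carry_out", "arguments": {
  "plan": [
    [[0,0.0015,0],[0,0,0],0.0],
    [[0,0.0015,0],[0,0,0],0.0]
  ]
}}

```text
time_s: 10.4
position: [0.6087, -0.0306, 0.1303]
tool_rot: [[0.66, 0.307, 0.685], [-0.747, 0.358, 0.56], [-0.073, -0.882, 0.466]]
ft_force: [-11.9, -6.6, 21.2]
grip_width: 0.0086
```

```bash
python3 st.py|tail -4
```

```text
grip_width 0.0086
shut-frame tip [-0.1137 -0.0004  0.014 ] pressN 24.74
open-frame tip [-0.1028 -0.0004 -0.0506]
phi 8.933377423675768 yaxis dot -Z 0.9999977832031823 F tool [ -4.4 -24.7  -1.9] T tool [-0.55  0.06  0.83]
```

It's fully in, with 14.5 mm of travel. Now the quarter turn.

{"name": "carry_out", "arguments": {
  "plan": [
    [[0,-0.0005,0],[0,4,0],0.0],
    [[0,0,0],[0,6,0],0.0],
    [[0,0,0],[0,6,0],0.0]
  ]
}}

```text
time_s: 10.78
position: [0.6084, -0.0305, 0.1305]
tool_rot: [[0.443, 0.307, 0.842], [-0.874, 0.358, 0.329], [-0.201, -0.882, 0.427]]
ft_force: [-6.1, -0.7, 11.2]
grip_width: 0.0092
```

```bash
python3 st.py
```

```text
time_s 10.775
q [-25.5321, 28.7086, 86.7048, 31.4628, 60.7249, 25.4841]
position [0.6084, -0.0305, 0.1305]
ft_force [-6.1057, -0.7004, 11.1577]
grip_width 0.0092
shut-frame tip [-1.137e-01 -1.000e-04  1.420e-02] pressN 11.97
open-frame tip [-1.028e-01 -1.000e-04 -5.040e-02]
phi 25.133484959662756 yaxis dot -Z 0.9999973559568486 F tool [ -4.3 -12.   -0.6] T tool [-0.22 -0.04  0.57]
```

{"name": "carry_out", "arguments": {
  "plan": [
    [[0,0.0003,0],[0,9,0],0.0],
    [[0,0,0],[0,9,0],0.0],
    [[0,0,0],[0,9,0],0.0],
    [[0,0,0],[0,9,0],0.0],
    [[0,0,0],[0,9,0],0.0],
    [[0,0,0],[0,9,0],0.0]
  ]
}}

```text
time_s: 11.52
position: [0.6086, -0.0298, 0.1308]
tool_rot: [[-0.422, 0.307, 0.853], [-0.779, 0.359, -0.514], [-0.464, -0.881, 0.087]]
ft_force: [-6.1, 0.9, 15.3]
grip_width: 0.0086
```

```bash
python3 st.py
```

```text
time_s 11.525
q [-25.4908, 28.6957, 86.7017, 31.5424, 60.7463, 79.5764]
position [0.6086, -0.0298, 0.1308]
ft_force [-6.0705, 0.8961, 15.3345]
grip_width 0.0086
shut-frame tip [-0.113   0.0003  0.0141] pressN 15.08
open-frame tip [-0.1022  0.0003 -0.0501]
phi 79.2211504105721 yaxis dot -Z 0.999993291490989 F tool [ -5.3 -15.1  -4.3] T tool [-0.83 -0.    0.88]
```

{"name": "carry_out", "arguments": {
  "plan": [
    [[0,0,0],[0,5,0],0.0],
    [[0,0,0],[0,5,0],0.0],
    [[0,0,0],[0,3,0],0.0]
  ]
}}

```text
time_s: 11.9
position: [0.6087, -0.0297, 0.1309]
tool_rot: [[-0.601, 0.307, 0.738], [-0.645, 0.359, -0.674], [-0.473, -0.881, -0.018]]
ft_force: [-4.7, 1.6, 14.8]
grip_width: 0.0089
```

```bash
python3 st.py|tail -2
```

```text
open-frame tip [-0.1021  0.0003 -0.0499]
phi 92.042241310469 yaxis dot -Z 0.9999921571274863 F tool [ -5.2 -13.9  -4.8] T tool [-1.01 -0.1   0.78]
```

{"name": "carry_out", "arguments": {
  "plan": [
    [[0,0,0],[0,3,0],0.0],
    [[0,0,0],[0,2,0],0.0]
  ]
}}

```text
time_s: 12.15
position: [0.6087, -0.0296, 0.1309]
tool_rot: [[-0.662, 0.307, 0.684], [-0.584, 0.359, -0.728], [-0.469, -0.881, -0.058]]
ft_force: [-4.7, 1.3, 15.1]
grip_width: 0.0091
```

```bash
python3 st.py|tail -2
```

```text
open-frame tip [-0.102   0.0003 -0.0499]
phi 96.99535394854772 yaxis dot -Z 0.9999917355703911 F tool [ -4.8 -14.3  -5. ] T tool [-1.03 -0.09  0.76]
```

{"name": "carry_out", "arguments": {
  "plan": [
    [[0,0,0],[0,2,0],0.0],
    [[0,0,0],[0,2,0],0.0]
  ]
}}

```text
time_s: 12.4
position: [0.6088, -0.0296, 0.131]
tool_rot: [[-0.708, 0.308, 0.636], [-0.532, 0.359, -0.766], [-0.464, -0.881, -0.091]]
ft_force: [-4.8, 2.2, 15.6]
grip_width: 0.0088
```

```bash
python3 st.py|tail -2
```

```text
open-frame tip [-0.102   0.0002 -0.0499]
phi 100.98240155111942 yaxis dot -Z 0.9999913414785937 F tool [ -5.  -14.4  -6.2] T tool [-1.06 -0.07  0.71]
```

{"name": "carry_out", "arguments": {
  "plan": [
    [[0,0,0],[0,2,0],0.0],
    [[0,0,0],[0,2,0],0.0]
  ]
}}

```text
time_s: 12.65
position: [0.6088, -0.0296, 0.131]
tool_rot: [[-0.751, 0.308, 0.585], [-0.477, 0.36, -0.802], [-0.457, -0.881, -0.123]]
ft_force: [-4.9, 1.5, 14.9]
grip_width: 0.0088
```

```bash
python3 st.py|tail -2
```

```text
open-frame tip [-0.1019  0.0002 -0.0498]
phi 104.98126500287127 yaxis dot -Z 0.9999909219935692 F tool [ -3.8 -14.1  -5.9] T tool [-1.16 -0.03  0.68]
```

{"name": "carry_out", "arguments": {
  "plan": [
    [[0,0,0],[0,2,0],0.0],
    [[0,0,0],[0,2,0],0.0]
  ]
}}

```text
time_s: 12.9
position: [0.6089, -0.0296, 0.131]
tool_rot: [[-0.789, 0.308, 0.531], [-0.42, 0.36, -0.833], [-0.447, -0.881, -0.155]]
ft_force: [-3.5, 1.9, 15.0]
grip_width: 0.009
```

```bash
python3 st.py
```

```text
time_s 12.9
q [-25.4687, 28.6946, 86.6781, 31.5861, 60.7369, 109.3492]
position [0.6089, -0.0296, 0.131]
ft_force [-3.4544, 1.9194, 15.0332]
grip_width 0.009
shut-frame tip [-0.1125  0.0002  0.0141] pressN 13.65
open-frame tip [-0.1019  0.0002 -0.0498]
phi 108.98474131928164 yaxis dot -Z 0.999990540069852 F tool [ -4.8 -13.6  -5.8] T tool [-1.08 -0.05  0.71]
```

{"name": "carry_out", "arguments": {
  "plan": [
    [[0,0,0],[0,2,0],0.0],
    [[0,0,0],[0,2,0],0.0]
  ]
}}

```text
time_s: 13.15
position: [0.609, -0.0296, 0.131]
tool_rot: [[-0.824, 0.308, 0.475], [-0.362, 0.359, -0.86], [-0.436, -0.881, -0.185]]
ft_force: [-3.2, 1.9, 15.1]
grip_width: 0.0087
```

```bash
python3 st.py|tail -3; python3 pic.py 5
```

```text
shut-frame tip [-1.125e-01  1.000e-04  1.410e-02] pressN 13.62
open-frame tip [-1.019e-01  1.000e-04 -4.980e-02]
phi 112.93200815761207 yaxis dot -Z 0.9999915153506654 F tool [ -4.6 -13.6  -5.9] T tool [-1.14 -0.58  0.63]
```

View pics/side5z.png

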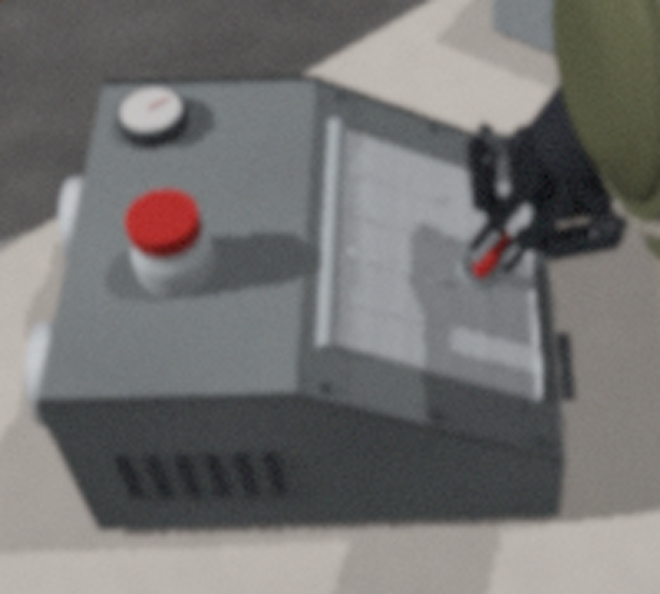

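View pics/top5z.png

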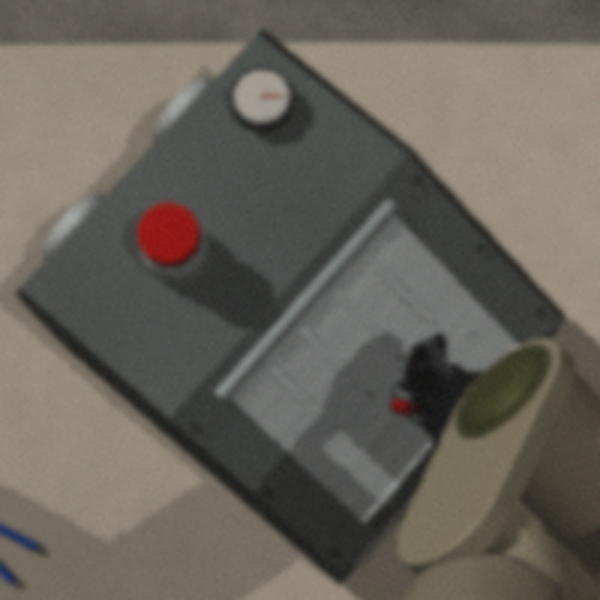

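The torque jumped to 0.58 N m at phi ≈ 112°, so this is the stop. I'll turn a touch more to confirm it, then ease back into the notch.

{"name": "carry_out", "arguments": {
  "plan": [
    [[0,0,0],[0,1.5,0],0.0],
    [[0,0,0],[0,0,0],0.0]
  ]
}}

```text
time_s: 13.5
position: [0.609, -0.0296, 0.1311]
tool_rot: [[-0.836, 0.308, 0.455], [-0.341, 0.359, -0.869], [-0.431, -0.881, -0.195]]
ft_force: [-4.9, 2.6, 14.5]
grip_width: 0.0089
```

```bash
python3 st.py|tail -3
```

```text
shut-frame tip [-1.125e-01  1.000e-04  1.420e-02] pressN 13.33
open-frame tip [-1.019e-01  1.000e-04 -4.980e-02]
phi 114.34435289055024 yaxis dot -Z 0.999992242527225 F tool [ -3.  -13.3  -7.3] T tool [-1.12 -0.65  0.56]
```

{"name": "carry_out", "arguments": {
  "plan": [
    [[0,-0.002,0],[0,0,0],0.0],
    [[0,-0.002,0],[0,0,0],0.0],
    [[0,0,0],[0,0,0],0.0]
  ]
}}

```text
time_s: 13.88
position: [0.6082, -0.0301, 0.1323]
tool_rot: [[-0.836, 0.307, 0.454], [-0.34, 0.36, -0.869], [-0.43, -0.881, -0.197]]
ft_force: [11.4, 9.4, -5.9]
grip_width: 0.0087
```

```bash
python3 st.py|tail -3
```

```text
shut-frame tip [-0.1127  0.0003  0.0157] pressN -12.08
open-frame tip [-0.1029  0.0003 -0.0486]
phi 114.42023112339616 yaxis dot -Z 0.9999898863112608 F tool [-10.2  12.1  -1.8] T tool [-0.24 -0.66  1.79]
```

Backing off, the stud caught at about 0.0125–0.013 instead of the notch depth of 0.010, so the turn may not be complete. I'll push in again with a firmer grip and turn on.

{"name": "carry_out", "arguments": {
  "plan": [
    [[0,0.002,0],[0,0,0],0.0],
    [[0,0.002,0],[0,0,0],0.0],
    [[0,0,0],[0,0,0],0.0]
  ],
  "force": 100
}}

```text
time_s: 14.25
position: [0.6088, -0.03, 0.132]
tool_rot: [[-0.835, 0.308, 0.455], [-0.341, 0.359, -0.869], [-0.431, -0.881, -0.194]]
ft_force: [-10.4, -0.1, 23.8]
grip_width: 0.0081
```

```bash
python3 st.py|tail -3
```

```text
shut-frame tip [-0.1124 -0.      0.0152] pressN 24.23
open-frame tip [-0.1023 -0.     -0.0489]
phi 114.29757678730236 yaxis dot -Z 0.9999924098078472 F tool [ -1.6 -24.2  -9.3] T tool [-1.56 -0.64  0.08]
```

{"name": "carry_out", "arguments": {
  "plan": [
    [[0,0,0],[0,2,0],0.0],
    [[0,0,0],[0,0,0],0.0]
  ]
}}

```text
time_s: 14.5
position: [0.6088, -0.03, 0.132]
tool_rot: [[-0.851, 0.308, 0.426], [-0.311, 0.358, -0.88], [-0.424, -0.881, -0.209]]
ft_force: [-10.0, 0.1, 22.1]
grip_width: 0.0075
```

```bash
python3 st.py|tail -3
```

```text
shut-frame tip [-0.1124 -0.      0.0152] pressN 22.57
open-frame tip [-0.1023 -0.     -0.0489]
phi 116.28415833475388 yaxis dot -Z 0.9999929866179146 F tool [ -0.9 -22.6  -9. ] T tool [-1.5  -0.87  0.04]
```

{"name": "carry_out", "arguments": {
  "plan": [
    [[0,0,0],[0,2,0],0.0],
    [[0,0,0],[0,2,0],0.0],
    [[0,0,0],[0,0,0],0.0]
  ]
}}

```text
time_s: 14.88
position: [0.6089, -0.03, 0.132]
tool_rot: [[-0.878, 0.308, 0.367], [-0.25, 0.358, -0.9], [-0.409, -0.881, -0.237]]
ft_force: [-9.9, -1.3, 22.1]
grip_width: 0.0078
```

```bash
python3 st.py
```

```text
time_s 14.875
q [-25.4827, 28.602, 86.6274, 31.4784, 60.7893, 120.6724]
position [0.6089, -0.03, 0.132]
ft_force [-9.8643, -1.3121, 22.1252]
grip_width 0.0078
shut-frame tip [-1.124e-01 -1.000e-04  1.520e-02] pressN 23.02
open-frame tip [-1.024e-01 -1.000e-04 -4.890e-02]
phi 120.20232119499425 yaxis dot -Z 0.9999943181550868 F tool [ -0.1 -23.   -7.7] T tool [-1.36 -1.51 -0.06]
```

The torque is 1.5 N m, so this is a firm stop. I'll let go here.

{"name": "carry_out", "arguments": {
  "plan": [
    [[0,0,0],[0,0,0],0.04],
    [[0,0,0],[0,0,0],0.04],
    [[0,0,0],[0,0,0],0.04]
  ]
}}

```text
time_s: 15.25
position: [0.6088, -0.0305, 0.1289]
tool_rot: [[-0.88, 0.306, 0.362], [-0.246, 0.358, -0.901], [-0.405, -0.882, -0.239]]
ft_force: [0.4, 0.6, 0.1]
grip_width: 0.0398
```

{"name": "carry_out", "arguments": {
  "plan": [
    [[0,-0.02,0],[0,0,0],0.04],
    [[0,-0.04,0],[0,0,0],0.04],
    [[0,-0.05,0],[0,0,0],0.04],
    [[0,-0.05,0],[0,0,0],0.04]
  ]
}}

```text
time_s: 15.75
position: [0.5592, -0.0882, 0.2716]
tool_rot: [[-0.88, 0.307, 0.362], [-0.246, 0.358, -0.901], [-0.406, -0.882, -0.239]]
ft_force: [0.9, -1.1, 0.1]
grip_width: 0.0403
```

```bash
python3 pic.py 6; python3 st.py; python3 - <<'E'
import pickle,cv2,numpy as np
I=[]
for v in (2,6):
    for n in("side","top"):
        im=pickle.load(open(f"{n}{v}.pkl","rb"))["image"][:,:,::-1]
        r0,c0=((160,255) if n=="side" else (180,270))
        I.append(cv2.resize(im[r0:r0+45,c0:c0+45],(300,300),interpolation=cv2.INTER_CUBIC))
cv2.imwrite("pics/w6.png",np.vstack([np.hstack(I[:2]),np.hstack(I[2:])]))
E
```

```text
time_s 15.85
q [-33.9009, 17.4603, 78.7827, 28.2922, 80.826, 123.3404]
position [0.5603, -0.0898, 0.2749]
ft_force [1.1101, -0.1867, -0.551]
grip_width 0.0403
shut-frame tip [-0.1133 -0.0022  0.1775] pressN -0.76
open-frame tip [-0.192  -0.0022  0.0865]
phi 120.34815213207 yaxis dot -Z 0.999958412542566 F tool [-0.7  0.8  0.7] T tool [ 0.12  0.01 -0.16]
```

View pics/w6.png

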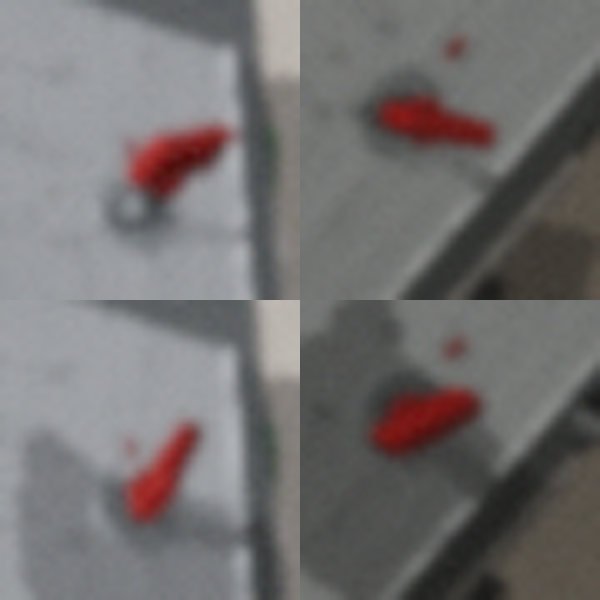

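View pics/side6z.png

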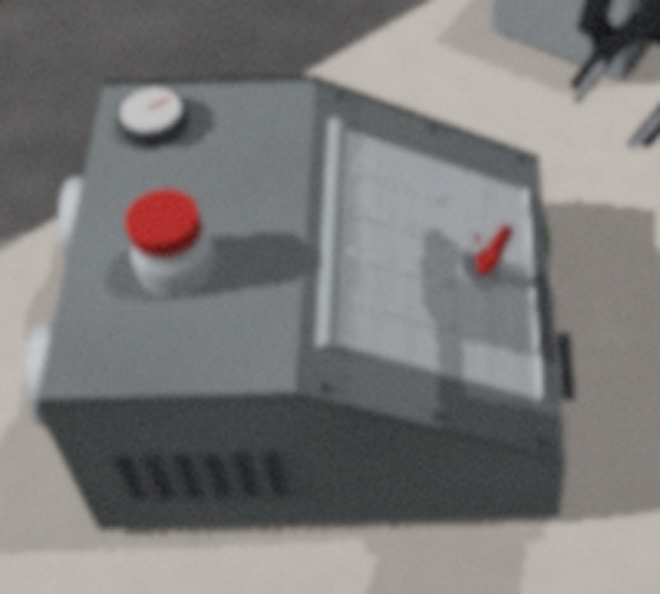

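```bash
cat > wfit.py <<'E'
from h import *
import sys
from scipy.optimize import minimize
p=np.load("fit.npy");h,X,Y,Z=cov([*p[:4],np.radians(28)])
def mask(v):
    out=[]
    for n in("side","top"):
        q=pickle.load(open(f"{n}{v}.pkl","rb"));im=q["image"].astype(float)
        r=im[:,:,0]-np.maximum(im[:,:,1],im[:,:,2]); m=np.clip(r/np.percentile(r[:,:],99.9)/0.9,0,1)
        c=proj(q,[h-.115*X+.03*Z])[0]; w=np.zeros_like(m);r0,c0=int(c[1]),int(c[0]);w[r0-12:r0+13,c0-13:c0+14]=1
        a=np.clip((r-40)/80,0,1)*w
        # drop specks
        nl,lab,stt,_=cv2.connectedComponentsWithStats((a>.2).astype(np.uint8));k=1+np.argmax(stt[1:,4]);a=a*cv2.dilate((lab==k).astype(np.uint8),np.ones((3,3)))
        out.append((q,a,(r0-14,c0-15)))
    return out
def render(q,off,cx,cy,press,phi):
    S=16;c=h+(-.115+cx)*X+cy*Y+(.038-press)*Z
    wx=np.cos(phi)*X-np.sin(phi)*Y;wy=np.cross(Z,wx)
    P=[c+a*.019*wx+b*.005*wy+d*.012*Z for a in(-1,1) for b in(-1,1) for d in(-1,1)]
    u=proj(q,P)-[off[1],off[0]]
    im=np.zeros((29*S,31*S),np.uint8);cv2.fillConvexPoly(im,cv2.convexHull(np.round((u+.5)*S).astype(np.int32)),255)
    return cv2.GaussianBlur(cv2.resize(im,(31,29),interpolation=cv2.INTER_AREA).astype(float)/255,(0,0),.8)
def cost(m,cx,cy,press,phi):
    return sum(((render(q,o,cx,cy,press,phi)-a[o[0]:o[0]+29,o[1]:o[1]+31])**2).sum() for q,a,o in m)
def fit(m,cxy=None,x0=(0,0)):
    if cxy is None: f=lambda v:cost(m,v[0]/1e3,v[1]/1e3,v[2]/1e3,v[3]/10)
    else: f=lambda v:cost(m,*cxy,v[0]/1e3,v[1]/10)
    best=None
    for ph in x0:
        i=[0,0,5,ph*10] if cxy is None else [10,ph*10]
        r=minimize(f,i,method="Nelder-Mead",options=dict(initial_simplex=np.array([i]+[np.array(i)+2*e for e in np.eye(len(i))]),xatol=.01,fatol=.01))
        if best is None or r.fun<best.fun: best=r
    return best
E
python3 - <<'E'
from wfit import *
a=fit(mask(2),x0=(-.6,-.45));print("shut start: cx cy press(mm) phi*10",np.round(a.x,2),a.fun)
b=fit(mask(6),x0=(1.4,1.7,1.9));print("now",np.round(b.x,2),b.fun)
for pr in(2,6,8,10,12.5,14.5):
    r=min((cost(mask(6),a.x[0]/1e3,a.x[1]/1e3,a.x[2]/1e3+pr/1e3,ph),ph) for ph in np.arange(1.2,2.3,.05));print(pr,r)
E
```

```text
shut start: cx cy press(mm) phi*10 [ 2.7  -2.5   6.26 -7.24] 77.25186391726362
now [ 1.02 -3.37 20.66 21.2 ] 53.62974799779536
2 (np.float64(62.7770295850802), np.float64(2.1000000000000005))
6 (np.float64(57.25166206342816), np.float64(2.1000000000000005))
8 (np.float64(56.04155022258394), np.float64(2.1000000000000005))
10 (np.float64(55.40954870301861), np.float64(2.1000000000000005))
12.5 (np.float64(55.04132288757766), np.float64(2.1000000000000005))
14.5 (np.float64(55.34699590483774), np.float64(2.1000000000000005))
```

```bash
python3 - <<'E'
from wfit import *
rowsI=[]
for v,par in((2,(.0,0,0.0,-.54)),(6,(0,0,.010,1.95))):
    R_=[]
    for q,a,o in mask(v):
        im=q["image"][o[0]:o[0]+29,o[1]:o[1]+31,::-1]
        big=cv2.resize(im,None,fx=9,fy=9,interpolation=cv2.INTER_NEAREST)
        c=h+(-.115+par[0])*X+par[1]*Y+(.038-par[2])*Z;wx=np.cos(par[3])*X-np.sin(par[3])*Y;wy=np.cross(Z,wx)
        u=proj(q,[c+i*.019*wx+b*.005*wy+d*.012*Z for i in(-1,1) for b in(-1,1) for d in(-1,1)])-[o[1],o[0]]
        hu=cv2.convexHull(np.round((u+.5)*9).astype(np.int32));cv2.polylines(big,[hu],True,(0,255,0),1)
        mm=cv2.resize(np.uint8(a[o[0]:o[0]+29,o[1]:o[1]+31]*255),None,fx=3,fy=3,interpolation=cv2.INTER_NEAREST)
        R_.append(big);print(a.sum(),im.reshape(-1,3).astype(int)[:,2].max())
    rowsI.append(np.hstack(R_))
cv2.imwrite("pics/ov.png",np.vstack(rowsI))
E
```

```text
36.900000000000006 176
28.0375 135
38.35 177
38.25 129
```

View pics/ov.png

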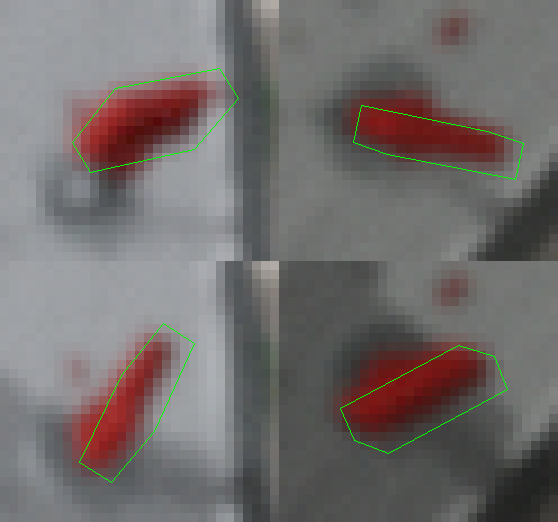

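```bash
python3 - <<'E'
from wfit import *
res={}
for thr in(25,40,60):
  for v in(0,2,3,6):
    uv=[];qs=[];dirs=[]
    for n in("side","top"):
        q=pickle.load(open(f"{n}{v}.pkl","rb"));im=q["image"].astype(float)
        r=im[:,:,0]-np.maximum(im[:,:,1],im[:,:,2])
        ho,Xo,Yo,Zo=(cov(p) if v==0 else (h,X,Y,Z))
        c=proj(q,[ho-.115*Xo+.034*Zo])[0];m=np.zeros(r.shape,np.uint8);r0,c0=int(c[1]),int(c[0])
        m[r0-14:r0+15,c0-15:c0+16]=(r>thr)[r0-14:r0+15,c0-15:c0+16]
        nl,lab,stt,cen=cv2.connectedComponentsWithStats(m);k=1+np.argmax(stt[1:,4]);uv.append(cen[k]);qs.append(q)
        M=cv2.moments((lab==k).astype(np.uint8),True);dirs.append(np.degrees(.5*np.arctan2(2*M['mu11'],M['mu20']-M['mu02'])))
    x=tri(qs,[[uv[0]],[uv[1]]])[0];d=x-ho;print(thr,v,np.round([d@Xo+.115,d@Yo,d@Zo],4),"areas dirs",np.round(dirs,1))
for n in("side","top"):
    q=pickle.load(open(f"{n}6.pkl","rb"))
    for phi in(1.5,1.6,1.7,1.8,1.9,2.0,2.1):
        wx=np.cos(phi)*X-np.sin(phi)*Y;c=h-.115*X+.028*Z;e=proj(q,[c-.019*wx,c+.019*wx]);e=e[1]-e[0];print(n,phi,round(np.degrees(np.arctan2(e[1],e[0]))%180,1))
E
```

```text
25 0 [ 0.0046 -0.0006  0.0371] areas dirs [-42.1   9.8]
25 2 [ 0.0035 -0.0006  0.0335] areas dirs [-26.8  13.1]
25 3 [ 0.0041 -0.0005  0.0328] areas dirs [-25.7  13.1]
25 6 [ 0.0034 -0.0005  0.0233] areas dirs [-59.2 -22.7]
40 0 [ 0.0054 -0.001   0.0369] areas dirs [-41.8   9.8]
40 2 [ 0.0042 -0.0002  0.0345] areas dirs [-25.6  12.7]
40 3 [0.0057 0.0008 0.0338] areas dirs [-24.2  12.2]
40 6 [ 0.0035 -0.0004  0.0224] areas dirs [-57. -25.]
60 0 [ 0.0053 -0.0016  0.037 ] areas dirs [-42.5   8.4]
60 2 [ 0.0049 -0.0001  0.0343] areas dirs [-25.7  12.7]
60 3 [0.0123 0.0058 0.0372] areas dirs [-26.4  -5. ]
60 6 [ 0.0032 -0.0008  0.0211] areas dirs [-57.9 -25.3]
side 1.5 82.7
side 1.6 89.0
side 1.7 95.9
side 1.8 103.3
side 1.9 111.2
side 2.0 119.5
side 2.1 128.1
top 1.5 127.2
top 1.6 132.6
top 1.7 138.0
top 1.8 143.5
top 1.9 149.2
top 2.0 154.9
top 2.1 160.7
```

The wing is now at phi ≈ 1.95–2.0 rad, but the pictures can't tell a depth of 10 mm from 12.5 mm. I'll check by touch: with the fingers shut I'll press the top of the wing and measure the travel from first contact to the end stop. 4.5 mm means locked and 2 mm means not.

```bash
python3 - <<'E'
from st import *
Rn=np.array(o["tool_rot"]);pp=np.array(o["position"])
Rt,h,X,Y,Z=tool(p,np.radians(28),2.0)
pp,Rn=rows(pp,Rn,h-.1133*X-.0003*Y+.048*Z,Rn,5,0.0)
E
```

```text
time_s 15.85
q [-33.9009, 17.4603, 78.7827, 28.2922, 80.826, 123.3404]
position [0.5603, -0.0898, 0.2749]
ft_force [1.1101, -0.1867, -0.551]
grip_width 0.0403
shut-frame tip [-0.1133 -0.0022  0.1775] pressN -0.76
open-frame tip [-0.192  -0.0022  0.0865]
phi 120.34815213207 yaxis dot -Z 0.999958412542566 F tool [-0.7  0.8  0.7] T tool [ 0.12  0.01 -0.16]
[[[0.0004,0.0259,-0.0005],[0.0,0.0,0.0],0.0],[[0.0004,0.0259,-0.0005],[0.0,0.0,0.0],0.0],[[0.0004,0.0259,-0.0005],[0.0,0.0,0.0],0.0],[[0.0003,0.0259,-0.0004],[0.0,0.0,0.0],0.0],[[0.0004,0.0259,-0.0005],[0.0,0.0,0.0],0.0]]
```

{"name": "carry_out", "arguments": {
  "plan": [
    [[0,0,0],[0,0,0],0.0],
    [[0,0.025,0],[0,0,0],0.0],
    [[0,0.025,0],[0,0,0],0.0],
    [[0,0.025,0],[0,0,0],0.0],
    [[0.001,0.025,-0.001],[0,0,0],0.0],
    [[0,0.02,0],[0,0,0],0.0],
    [[0,0,0],[0,0,0],0.0]
  ],
  "force": 50
}}

```text
time_s: 16.73
position: [0.5949, -0.043, 0.1622]
tool_rot: [[-0.881, 0.303, 0.363], [-0.247, 0.36, -0.9], [-0.403, -0.883, -0.242]]
ft_force: [-1.5, -0.7, -0.4]
grip_width: -0.0002
```

```bash
python3 st.py
```

```text
time_s 16.725
q [-27.4018, 25.697, 85.8547, 30.3693, 65.148, 121.4921]
position [0.5949, -0.043, 0.1622]
ft_force [-1.4552, -0.732, -0.448]
grip_width -0.0002
shut-frame tip [-0.115   0.0021  0.0507] pressN 0.31
open-frame tip [-0.124   0.0021 -0.0206]
phi 120.52663032676759 yaxis dot -Z 0.9999894235836724 F tool [ 1.6 -0.3  0.2] T tool [ 0.12 -0.03 -0.21]
```

{"name": "carry_out", "arguments": {
  "plan": [
    [[0,0.004,0],[0,0,0],0.0],
    [[0,0.004,0],[0,0,0],0.0],
    [[0,0,0],[0,0,0],0.0]
  ]
}}

```text
time_s: 17.1
position: [0.5981, -0.0415, 0.1577]
tool_rot: [[-0.88, 0.308, 0.363], [-0.246, 0.357, -0.901], [-0.407, -0.882, -0.238]]
ft_force: [0.1, -0.3, 0.5]
grip_width: 0.0002
```

```bash
python3 st.py | tail -3
```

```text
shut-frame tip [-0.1142  0.0006  0.0453] pressN 0.55
open-frame tip [-0.1204  0.0006 -0.0247]
phi 120.46369467805198 yaxis dot -Z 0.999996840354673 F tool [-0.2 -0.6  0.1] T tool [ 0.11  0.05 -0.23]
```

{"name": "carry_out", "arguments": {
  "plan": [
    [[0,0.001,0],[0,0,0],0.0]
  ]
}}

```text
time_s: 17.23
position: [0.5985, -0.0413, 0.1571]
tool_rot: [[-0.879, 0.308, 0.363], [-0.246, 0.357, -0.901], [-0.407, -0.882, -0.238]]
ft_force: [0.0, 0.2, 0.3]
grip_width: -0.0002
```

```bash
python3 st.py | tail -3
```

```text
shut-frame tip [-0.1141  0.0004  0.0446] pressN 0.15
open-frame tip [-0.1199  0.0004 -0.0252]
phi 120.45554593800523 yaxis dot -Z 0.9999956326550523 F tool [-0.2 -0.1 -0.2] T tool [ 0.17 -0.05 -0.22]
```

{"name": "carry_out", "arguments": {
  "plan": [
    [[0,0.001,0],[0,0,0],0.0]
  ]
}}

```text
time_s: 17.35
position: [0.5988, -0.0409, 0.1561]
tool_rot: [[-0.88, 0.308, 0.363], [-0.246, 0.357, -0.901], [-0.407, -0.882, -0.238]]
ft_force: [0.4, -1.0, 0.0]
grip_width: -0.0
```

```bash
python3 st.py | tail -3
```

```text
shut-frame tip [-0.1142  0.0005  0.0434] pressN 0.28
open-frame tip [-0.1193  0.0005 -0.0262]
phi 120.45811585563492 yaxis dot -Z 0.9999962264109644 F tool [-0.1 -0.3  1. ] T tool [ 0.16 -0.05 -0.26]
```

{"name": "carry_out", "arguments": {
  "plan": [
    [[0,0.001,0],[0,0,0],0.0]
  ]
}}

```text
time_s: 17.48
position: [0.5991, -0.0405, 0.1551]
tool_rot: [[-0.88, 0.308, 0.363], [-0.246, 0.357, -0.901], [-0.407, -0.882, -0.238]]
ft_force: [0.9, -0.2, -1.0]
grip_width: -0.0002
```

```bash
python3 st.py | tail -3
```

```text
shut-frame tip [-0.1142  0.0005  0.0423] pressN -1.07
open-frame tip [-0.1187  0.0005 -0.0272]
phi 120.45964402225918 yaxis dot -Z 0.9999966875166915 F tool [-0.4  1.1  0.7] T tool [ 0.11 -0.04 -0.19]
```

{"name": "carry_out", "arguments": {
  "plan": [
    [[0,0.001,0],[0,0,0],0.0]
  ]
}}

```text
time_s: 17.6
position: [0.5994, -0.0401, 0.1542]
tool_rot: [[-0.88, 0.308, 0.363], [-0.246, 0.357, -0.901], [-0.407, -0.882, -0.238]]
ft_force: [-0.3, 0.2, 0.7]
grip_width: -0.0
```

```bash
python3 st.py | tail -3
```

```text
shut-frame tip [-0.1142  0.0005  0.0412] pressN 0.65
open-frame tip [-0.1181  0.0005 -0.0281]
phi 120.46039305638581 yaxis dot -Z 0.999996713878575 F tool [-0.1 -0.7 -0.4] T tool [ 0.15  0.03 -0.2 ]
```

{"name": "carry_out", "arguments": {
  "plan": [
    [[0,0.001,0],[0,0,0],0.0]
  ]
}}

```text
time_s: 17.73
position: [0.5997, -0.0397, 0.1532]
tool_rot: [[-0.88, 0.308, 0.363], [-0.246, 0.357, -0.901], [-0.407, -0.882, -0.238]]
ft_force: [0.4, 0.1, -1.2]
grip_width: -0.0001
```

```bash
python3 st.py | tail -3
```

```text
shut-frame tip [-0.1142  0.0005  0.0402] pressN -1.24
open-frame tip [-0.1175  0.0005 -0.0289]
phi 120.4649470878824 yaxis dot -Z 0.9999968744492648 F tool [0.2 1.2 0.3] T tool [ 0.11 -0.06 -0.26]
```

{"name": "carry_out", "arguments": {
  "plan": [
    [[0,0.001,0],[0,0,0],0.0]
  ]
}}

```text
time_s: 17.85
position: [0.6001, -0.0396, 0.1529]
tool_rot: [[-0.879, 0.308, 0.363], [-0.247, 0.357, -0.901], [-0.407, -0.882, -0.238]]
ft_force: [-4.2, -3.0, 9.0]
grip_width: -0.0003
```

```bash
python3 st.py | tail -3
```

```text
shut-frame tip [-0.114   0.0003  0.0397] pressN 10.29
open-frame tip [-0.1171  0.0003 -0.0292]
phi 120.43775332867823 yaxis dot -Z 0.9999955672373073 F tool [  0.8 -10.3  -1. ] T tool [-0.13 -0.01 -0.54]
```

{"name": "carry_out", "arguments": {
  "plan": [
    [[0,0.001,0],[0,0,0],0.0]
  ]
}}

```text
time_s: 17.98
position: [0.6004, -0.0394, 0.1524]
tool_rot: [[-0.879, 0.309, 0.363], [-0.247, 0.356, -0.901], [-0.408, -0.882, -0.237]]
ft_force: [-6.6, -3.3, 8.1]
grip_width: 0.0001
```

```bash
python3 st.py | tail -3
```

```text
shut-frame tip [-0.114   0.0003  0.0391] pressN 10.36
open-frame tip [-0.1168  0.0003 -0.0297]
phi 120.41956719710974 yaxis dot -Z 0.9999950811174476 F tool [  3.3 -10.4  -1.3] T tool [-0.16 -0.02 -0.59]
```

{"name": "carry_out", "arguments": {
  "plan": [
    [[0,0.001,0],[0,0,0],0.0]
  ]
}}

```text
time_s: 18.1
position: [0.6006, -0.0391, 0.1516]
tool_rot: [[-0.879, 0.309, 0.363], [-0.247, 0.356, -0.901], [-0.408, -0.882, -0.237]]
ft_force: [-6.4, -3.7, 9.5]
grip_width: -0.0002
```

```bash
python3 st.py | tail -3
```

```text
shut-frame tip [-0.114   0.0002  0.0383] pressN 11.65
open-frame tip [-0.1163  0.0002 -0.0304]
phi 120.41467323690847 yaxis dot -Z 0.9999947255559063 F tool [  2.7 -11.7  -1.3] T tool [-0.22 -0.06 -0.6 ]
```

{"name": "carry_out", "arguments": {
  "plan": [
    [[0,0.001,0],[0,0,0],0.0]
  ]
}}

```text
time_s: 18.23
position: [0.6009, -0.0388, 0.1509]
tool_rot: [[-0.879, 0.309, 0.363], [-0.247, 0.356, -0.901], [-0.408, -0.882, -0.237]]
ft_force: [-6.4, -3.7, 10.6]
grip_width: 0.0
```

```bash
python3 st.py | tail -3
```

```text
shut-frame tip [-0.114   0.0002  0.0374] pressN 12.64
open-frame tip [-0.1158  0.0002 -0.0312]
phi 120.41087371215202 yaxis dot -Z 0.9999944631801039 F tool [  2.3 -12.6  -1.5] T tool [-0.21 -0.04 -0.69]
```

{"name": "carry_out", "arguments": {
  "plan": [
    [[0,0.001,0],[0,0,0],0.0]
  ]
}}

```text
time_s: 18.35
position: [0.6013, -0.0384, 0.15]
tool_rot: [[-0.879, 0.309, 0.363], [-0.247, 0.356, -0.901], [-0.408, -0.882, -0.237]]
ft_force: [-7.0, -3.0, 10.5]
grip_width: 0.0
```

```bash
python3 st.py | tail -3
```

```text
shut-frame tip [-0.114   0.0002  0.0364] pressN 12.51
open-frame tip [-0.1153  0.0002 -0.032 ]
phi 120.41041303231067 yaxis dot -Z 0.9999941861599796 F tool [  2.6 -12.5  -2.3] T tool [-0.23 -0.04 -0.66]
```

{"name": "carry_out", "arguments": {
  "plan": [
    [[0,0.001,0],[0,0,0],0.0]
  ]
}}

```text
time_s: 18.48
position: [0.6015, -0.0381, 0.1492]
tool_rot: [[-0.879, 0.309, 0.363], [-0.247, 0.356, -0.901], [-0.408, -0.882, -0.237]]
ft_force: [-6.2, -3.5, 10.2]
grip_width: 0.0
```

```bash
python3 st.py | tail -3
```

```text
shut-frame tip [-0.114   0.0002  0.0355] pressN 12.18
open-frame tip [-0.1148  0.0002 -0.0328]
phi 120.41209216681504 yaxis dot -Z 0.9999941422324985 F tool [  2.2 -12.2  -1.5] T tool [-0.16  0.02 -0.63]
```

There was at least 4.5 mm of soft travel after first contact at 40 mm, so the stud was sitting at 0.010, locked. Now I'll back off and watch it follow.

{"name": "carry_out", "arguments": {
  "plan": [
    [[0,-0.0015,0],[0,0,0],0.0],
    [[0,-0.0015,0],[0,0,0],0.0],
    [[0,-0.0007,0],[0,0,0],0.0]
  ]
}}

```text
time_s: 18.85
position: [0.6005, -0.039, 0.1513]
tool_rot: [[-0.88, 0.308, 0.363], [-0.246, 0.357, -0.901], [-0.407, -0.882, -0.238]]
ft_force: [-0.5, -0.5, 1.6]
grip_width: 0.0001
```

```bash
python3 st.py | tail -3
```

```text
shut-frame tip [-0.1141  0.0004  0.038 ] pressN 1.78
open-frame tip [-0.1163  0.0004 -0.0307]
phi 120.45844955741953 yaxis dot -Z 0.9999964989460557 F tool [-0.1 -1.8 -0.1] T tool [ 0.08 -0.04 -0.19]
```

{"name": "carry_out", "arguments": {
  "plan": [
    [[0,-0.001,0],[0,0,0],0.0]
  ]
}}

```text
time_s: 18.98
position: [0.6002, -0.0393, 0.1522]
tool_rot: [[-0.88, 0.308, 0.363], [-0.246, 0.357, -0.901], [-0.407, -0.882, -0.238]]
ft_force: [-0.8, -1.5, 2.7]
grip_width: -0.0001
```

```bash
python3 st.py | tail -3
```

```text
shut-frame tip [-0.1142  0.0004  0.039 ] pressN 3.1
open-frame tip [-0.1169  0.0004 -0.0299]
phi 120.46245541530809 yaxis dot -Z 0.9999966484480446 F tool [-0.1 -3.1  0.4] T tool [ 0.15 -0.01 -0.19]
```

{"name": "carry_out", "arguments": {
  "plan": [
    [[0,-0.0015,0],[0,0,0],0.0]
  ]
}}

```text
time_s: 19.1
position: [0.5996, -0.0398, 0.1535]
tool_rot: [[-0.88, 0.308, 0.363], [-0.246, 0.357, -0.901], [-0.407, -0.882, -0.238]]
ft_force: [0.6, 0.5, -0.4]
grip_width: 0.0001
```

```bash
python3 st.py | tail -3
```

```text
shut-frame tip [-0.1142  0.0005  0.0405] pressN -0.76
open-frame tip [-0.1177  0.0005 -0.0287]
phi 120.46435666680809 yaxis dot -Z 0.9999969924032246 F tool [-0.5  0.8 -0.2] T tool [ 0.15 -0.01 -0.23]
```

{"name": "carry_out", "arguments": {
  "plan": [
    [[0,-0.03,0],[0,0,0],0.0],
    [[0,-0.04,0],[0,0,0],0.0],
    [[0,-0.04,0],[0,0,0],0.0],
    [[0,-0.04,0],[0,0,0],0.0],
    [[0,0,0],[0,0,0],0.0]
  ]
}}

```text
time_s: 19.73
position: [0.5536, -0.0944, 0.2881]
tool_rot: [[-0.878, 0.312, 0.362], [-0.246, 0.354, -0.902], [-0.41, -0.882, -0.234]]
ft_force: [0.9, -0.0, -1.5]
grip_width: -0.0001
```

```bash
python3 pic.py 7; python3 st.py; python3 - <<'E'
import pickle,cv2,numpy as np
I=[]
for v in (6,7):
    for n in("side","top"):
        im=pickle.load(open(f"{n}{v}.pkl","rb"))["image"][:,:,::-1]
        r0,c0=((160,255) if n=="side" else (180,270))
        I.append(cv2.resize(im[r0:r0+45,c0:c0+45],(300,300),interpolation=cv2.INTER_CUBIC))
cv2.imwrite("pics/w7.png",np.vstack([np.hstack(I[:2]),np.hstack(I[2:])]))
for n in("side","top"): cv2.imwrite(f"pics/{n}7.png",pickle.load(open(f"{n}7.pkl","rb"))["image"][:,:,::-1])
E
```

```text
time_s 19.825
q [-34.685, 16.707, 78.1275, 28.1923, 82.8998, 123.4651]
position [0.5533, -0.0932, 0.2852]
ft_force [-0.0845, 0.7182, -0.0289]
grip_width -0.0003
shut-frame tip [-0.1148  0.0009  0.19  ] pressN -0.26
open-frame tip [-0.2001  0.0009  0.0961]
phi 120.49100212185814 yaxis dot -Z 0.9999974493169667 F tool [-0.1  0.3 -0.7] T tool [ 0.08 -0.02 -0.25]
```

View pics/w7.png

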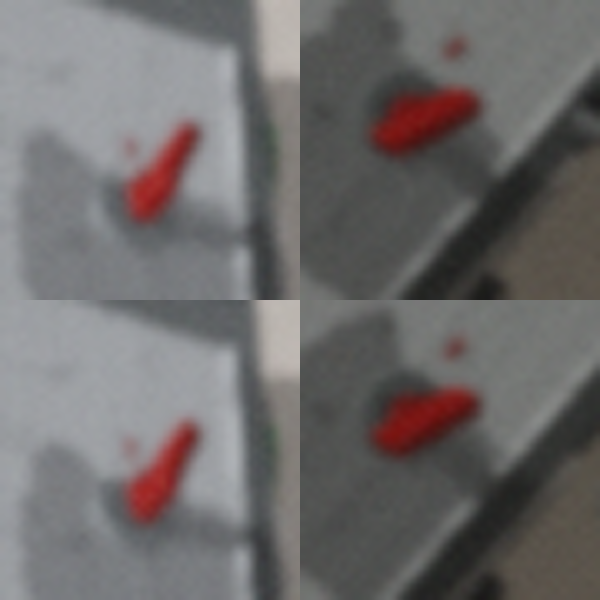

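View pics/top7.png

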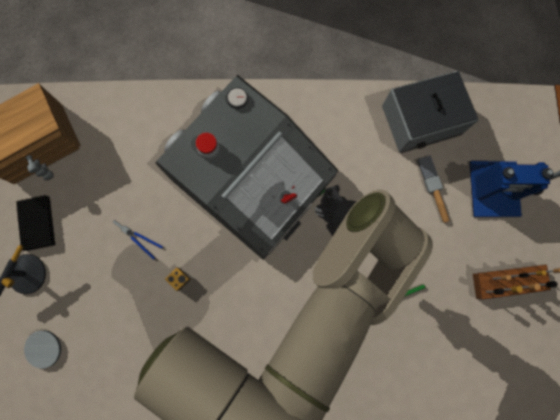

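The wing is unchanged at (152,470) in the side crop and (425,420) in the top crop, and the cover is flat. In the top view the jar, pliers, block, brush and marker are where they were. The dishes are hidden behind the arm there, so I'll check them in the side view.

View pics/side7.png

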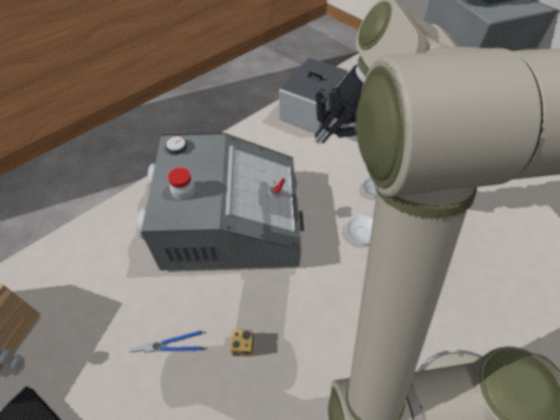

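The dishes show at (360,230) and (370,188), which is where they started. The cover is shut and the gripper is clear, so I'm handing in.

```bash
python3 -c "
from rig import env;print(env.close_job())"
```

```text
the job is handed in; nothing more can be done
None
```

The cover is shut and the red stud is locked. I handed the job in at about 20 s, with the gripper clear of everything.

- **Shutting and locking:** I pushed the cover shut at its lower corner. I then felt for the slot with the stud, which dropped in at about 6° by the tool's reading. I pushed it through the full 14.5 mm, turned it clockwise to a firm stop (1.5 N m) and let go.
- **Depth check:** The first time I eased back with the stud still gripped, it caught at about 13 mm instead of the 10 mm notch. I pushed in again, turned harder and let go. The pictures could not tell 10 mm from 12.5 mm, so I pressed the wing top with shut fingers. Contact came at about 40 mm above the cover, with at least 4.5 mm of springy travel, and the stud sprang back as I withdrew. That matches locked at 0.010.
- **Angle disagreement:** The tool's angle reading runs several degrees off the stud's. The pictures put the wing at about 1.95–2.0 rad. That puts the slot right at the top of its given range (about 0.38 rad, or up to 0.45 on the raw picture reading).
- **Last pictures:** The cover is flat, and the wing did not move during the press test. The jar, dishes, pliers, block, brush and marker look where they started, though the arm partly hid the dishes and the marker.

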